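# Load the ink magazine and nip the cartridges with the thumbwheel

## Task

Feed the blue ink cartridge and then the rust-red one through the open end of the magazine, pushing them in until the blue one rests on the closed end and the red one rests on the blue. Then roll the black thumbwheel on its exposed rim, top of the wheel towards the closed end, until the brass jaw is fully up against the cartridges; move the jaw only by the wheel. Leave the green cartridge and everything else on the bench where it is.

Things in the scene. Friction and masses are not known exactly. Their poses are not given: they have to be found in the camera images.
- magazine: Fixed grey ink magazine (place and yaw vary). Origin at table height under the middle of the tunnel's mouth; y runs along the lane to the closed end, z up, x from the brass jaw to the fixed wall. All mm figures for the magazine are in this frame. Bed plate x -108 to 42, y -110 to 166; cartridges slide on its top at z = 6 mm.
- apron (a point): Middle of the open apron in front of the mouth, on the bed (y = -55, z = 6 mm). Apron y -110 to 0, between low rails (tops at z = 18 mm) whose inner faces are at x = -29 and 29 mm; no wall at its outer end and no roof.
- mouth (a point): Middle of the mouth, on the bed (y = 0, z = 6 mm). The tunnel behind it: fixed aluminium wall with its face at x = 29 mm, brass jaw on the -x side, clear roof z 51 to 55 mm, x -60 to 37, y 0 to 166.
- closed_end (a point): Inner face of the red closed end, on the bed, mid-lane (y = 160, z = 6 mm). Fully home, the blue cartridge's centre is at y = 118 mm and the red one's at y = 34 mm, so the red one still stands 8 mm out of the mouth and can be pushed all the way from outside.
- housing_top (a point): Centre of the top of the green wheel housing (x = -85, y = 80, z = 62 mm), 44 mm (x) by 90 mm (y), with a slot 22 x 52 mm in which the wheel stands.
- wheel_top (a point): Top of the black ribbed thumbwheel's rim, mid-width (16 mm wide, radius 32 mm), 10 mm above the housing: x -85, y 80, z 72 mm. Axle along the magazine's x. A fingertip pressed lightly on it (5 to 12 N) and drawn along y rolls it by friction; it turns stiffly (0.12 N m, about 4 N at the rim) and stays where it is left; takes several strokes. The rim is rigid: keep strokes level, near its top.
- thumbwheel (a joint): Angle of the thumbwheel, rad; grows as the top of the wheel moves towards the closed end (+y of the magazine). Starts between 0.45 and 1.65; the cartridges are nipped at about 3.5.
- jaw (a joint): Travel of the brass jaw towards the fixed wall, m: 0.004 m per rad of wheel. Its face is at x = -29 mm + travel, so the tunnel is 58 mm minus travel wide; at 0.014 the 44 mm cartridges are nipped and it stops. Jaw y 4 to 158, z 10 to 46 mm, with a slanted lead-in at the mouth from y = -8 mm.
- cart_blue_center (a point): Centre of the loose dark blue ink cartridge, a rigid box 44 mm (its x) x 84 mm (its y) x 42 mm high, about 0.25 kg, black bands near both ends and a white disc on top. It starts on the apron, part of it already in the tunnel's mouth, long side along the lane.
- cart_rust_center (a point): Centre of the loose rust-red ink cartridge, same size and shape as the blue one (44 x 84 x 42 mm, long side along its y); it lies flat on the table to the right or left of the magazine. Either end may go first.
- cart_green_center (a point): Centre of a green ink cartridge of the same size and shape, lying flat on the table; to be left alone.
- ink_tin_center (a point): Centre of a bare steel ink tin with a white label, 68 mm across, 60 mm high, on the table; to be left alone.
- brayer_blue_center (a point): Centre of the roller of a brayer with a dark roller (44 mm across, 120 mm long along its y) and a wooden handle reaching 140 mm to its -x; to be left alone.
- brayer_red_center (a point): Centre of the roller of a brayer with a red-brown roller (44 mm across, 100 mm long along its y) and a red handle reaching 140 mm to its -x; to be left alone.
- spray_green_center (a point): Point on the axis of a green spray bottle, 90 mm above its foot; 68 mm across, 205 mm tall; to be left alone.
- spray_clear_center (a point): Point on the axis of a pale spray bottle, 90 mm above its foot; 68 mm across, 205 mm tall; to be left alone.

How it is judged:
By the outcome, as a careful person would: the job done as asked, in the order asked, and still so for the second after the job is handed in, with the robot touching nothing.
It also fails if it takes over 72 s, if anything falls off the work surface, if the arm or the gripper's body presses on something with over 40 N, if the wrist force passes 120 N, or if a joint passes its speed limit or range.

## Robot

A 7-joint arm with a two-finger parallel gripper is mounted at the origin on the work surface. World frame = base frame: x ahead of the robot, y to its left, z up, the work surface at z = 0. Lengths are in mm, angles in rad, forces in N, time in s.
With the tool pointing down it reaches from about 375 to 925 mm from the base axis. Payload 3.1 kg.
Tool frame: the origin (TCP) lies at the very end of the fingers, on their centre line; the grasp point (between the pads) lies 19 mm behind it; z points along the fingers, x is the direction in which the jaws open and shut, and the axes are right-handed (so a half turn about z gives the same grasp; the last joint's range is limited). The gripper opens to 85 mm and grips with 20 to 120 N. Pads are 22 mm wide; open, the fingers measure 114 mm over their backs; the gripper's body (76 mm by 85 mm) begins 54 mm behind the grasp point. The pads swing forward as they close: fully open they stand 13 mm farther back than shut.
Start: joints at [1.053, 0.383, 0.044, 1.598, -0.018, 1.161, -0.05], TCP at [264.945, -593.555, 231.269] pointing down, gripper open.
Joint ranges: [-2.61, 2.61], [-0.41, 2.15], [-1.48, 1.57], [0, 2.5], [-1.57, 4.71], [0.05, 1.97], [-2.85, 2.85]. Speed limits (rad/s): [2.79, 2.79, 3.14, 3.14, 3.14, 3.14, 3.14].

## Interface

Orientations are given as a 3x3 rotation matrix whose columns are the frame's x, y, z axes.
In Python, from workcell import get_obs, snapshot, close_job, outline_of gives the robot as it stands.
- The arm moves only by the tool play_rows, never from a script. Its argument "deltas" is a list of rows, each a list of 3 entries, a list of its own where there are three numbers: the shift along the tool's x, y, z in mm, then the turn about the tool's z in rad, then the opening, from 0 (shut) to 1 (fully open). In form: [[[tx, ty, tz], spin, grip], ...]. A call has 1 to 8 rows; each row is the pose to reach, as a shift and turn from the pose measured when the call began, along the tool's axes at that moment; what a row does not reach only later rows make up. A row lasts 1/10 s, in which the tool goes at most 50 mm and 8.59 degrees, less where a joint would pass 70% of its speed; a pose out of reach is approached as far as the arm can. A call with a gripper value outside its range is refused whole. The fingers move at their own pace and stop on an object; "newtons" is the grip in N (left out, the last holds). Time passes only in rows, so rows that repeat a pose let the fingers close. It gives the time, the measured TCP pose, the force and the opening at its end, in the units of the state.
- get_obs(): the state, without advancing time (a new reading comes with each control period).
- snapshot(name): name is "side" or "top"; returns a dict with "color" (420x560x3 uint8, red, green, blue), "fx", "fy", "cx", "cy" (pixels), "extrinsics" (4x4, takes a point from world to camera coordinates). Camera axes: x right, y down, z forward; pixel columns grow to the right and rows downward; lengths in mm; the calibration is good to about 2 mm. A picture is of the moment at which its call begins. There is no depth.
- close_job(): hands the job in, once; it reports no verdict.
Trained networks look in a picture, given as the dict that the camera call returned (one of the last four; its "shot" number tells which), for a name from the list of things; names that differ only in an ending like _2 or _b are one class to them, and where a whole thing is asked for, a point or a joint stands for the part that bears it (a point fixed in the world has none). Each returns a list of dicts, best first, with "confidence" (0 to 1); they miss things now and then, are a little off and sometimes report something else, mostly with a low value. They report only what shows in the picture. A call takes as long as a camera call.
- outline_of(picture, query): "pixels" (420x560 bool, what is visible of it) and "box" ([left, top, width, height] in pixels, round what is visible of it).
The state is a dict: "time_s": time; "joint_pos": joint angles; "qvel": joint speeds; "joint_efforts": joint torques, N m; "tool_pos": TCP position; "orientation": TCP orientation; "force": force on the tool from outside, world axes, zero at the start; "ft_torque": the same for the moment, N m; "finger_gap": opening from 0.0 (shut) to 1.0 (fully open).
Only numpy, scipy, OpenCV 4.12 (cv2) and the standard library are available. Lean on these libraries where they do the work, as an engineer would, in place of code of your own. Each camera call takes 0.05 s, during which the arm holds its last target. There are 200 camera calls.

## Working session

There is one attempt and no reset: what is moved stays moved. The work goes in short steps, Python scripts to look and compute and a tool call to move; the robot and the scene stay as the last step left them, time stands still between calls to the robot, and variables do not carry over. Pictures are saved under pics/ and viewed, about 8 in all and at most 12, crops included, and the job is handed in when it is done.

Besides the shell and the picture viewer there is one more tool, called after "Request:" by a JSON object that holds its "api" and its "payload". play_rows: Moves the arm, as the interface text tells. Its arguments: {"type":"object","properties":{"deltas":{"type":"array","items":{"type":"array"}},"newtons":{"type":"number"}},"required":["deltas"]}

```bash
mkdir -p pics; ls; cat > h.py <<'E'
import numpy as np, cv2
from workcell import get_obs, snapshot, close_job, outline_of
def save(p,n): cv2.imwrite('pics/'+n, cv2.cvtColor(p['color'],cv2.COLOR_RGB2BGR))
def ray(p,u,v):
    E=np.array(p['extrinsics']);R=E[:3,:3];t=E[:3,3]
    return -R.T@t, R.T@np.array([(u-p['cx'])/p['fx'],(v-p['cy'])/p['fy'],1])
def atz(p,u,v,z):
    o,d=ray(p,u,v); return o+d*(z-o[2])/d[2]
def proj(p,X):
    E=np.array(p['extrinsics']);c=E[:3,:3]@np.array(X,float)+E[:3,3]
    return np.array([p['fx']*c[0]/c[2]+p['cx'],p['fy']*c[1]/c[2]+p['cy']])
E
python3 - <<'E'
from h import *
for n in('top','side'):
    p=snapshot(n); save(p,n+'0.png'); print(n,ray(p,280,210)[0],p['fx'])
    for q in('magazine','cart_blue_center','cart_rust_center','cart_green_center','thumbwheel','jaw'):
        for r in outline_of(p,q)[:2]:
            m=r['pixels'].astype(np.uint8); v,u=np.nonzero(m); print(q,round(r['confidence'],2),r['box'],u.mean().round(1),v.mean().round(1),cv2.minAreaRect(np.c_[u,v].astype(np.float32)), atz(p,u.mean(),v.mean(),45).round(0))
print(get_obs())
a=cv2.imread('pics/top0.png');b=cv2.imread('pics/side0.png')
E
```

```text
pics
top [ 463.99548987   36.26303095 1221.68282803] 435.9616716633011
magazine 0.78 [244.8, 200.5, 108.3, 72.6] 295.0 238.2 ((297.1089172363281, 236.19195556640625), (55.027584075927734, 101.27645111083984), 74.47589111328125) [565.  -7.  45.]
cart_blue_center 0.77 [302.5, 208.8, 31.8, 18.6] 317.3 216.3 ((317.38238525390625, 216.52944946289062), (17.220027923583984, 26.19384765625), 75.96376037597656) [625. -68.  45.]
cart_blue_center 0.16 [400.7, 216.4, 30.2, 22.0] 418.0 225.6 ((418.0000305175781, 225.50003051757812), (24.149532318115234, 28.174455642700195), 63.43495178222656) [ 601. -342.   45.]
cart_rust_center 0.75 [386.9, 270.8, 38.0, 28.8] 406.2 285.6 ((406.0164489746094, 286.044921875), (35.63896560668945, 20.51810646057129), 43.2642936706543) [ 439. -305.   45.]
cart_green_center 0.85 [155.1, 273.7, 38.3, 17.1] 171.7 280.8 ((171.70469665527344, 280.8644714355469), (17.07180404663086, 35.125614166259766), 79.11447143554688) [450. 322.  45.]
side [244.74616831 895.61349323 619.03537036] 393.492082321826
cart_blue_center 0.61 [278.5, 205.2, 16.6, 12.3] 284.8 212.1 ((284.5, 212
[... 628 characters left out ...]
725, -0.04991865]), 'qvel': array([ 0.0011507 , -0.00150313,  0.00028857, -0.0016387 , -0.00123008,
       -0.00089779, -0.00019613]), 'joint_efforts': array([-3.60584481e-04, -4.33275962e+01,  1.02244433e+00, -2.49847752e+01,
        1.05531357e-02,  1.68844446e-03,  1.53108374e-05]), 'tool_pos': array([ 264.97325802, -593.55821474,  231.29764576]), 'orientation': array([[ 4.07623579e-01, -9.13150050e-01,  6.58962216e-05],
       [-9.13150050e-01, -4.07623582e-01, -3.70328111e-05],
       [ 6.06773672e-05, -4.50776911e-05, -9.99999997e-01]]), 'force': array([-0.48105897, -0.50012058, -0.47976343]), 'ft_torque': array([ 0.03991912, -0.04983097,  0.02181077]), 'finger_gap': 1.000257666636562}
```

View pics/top0.png

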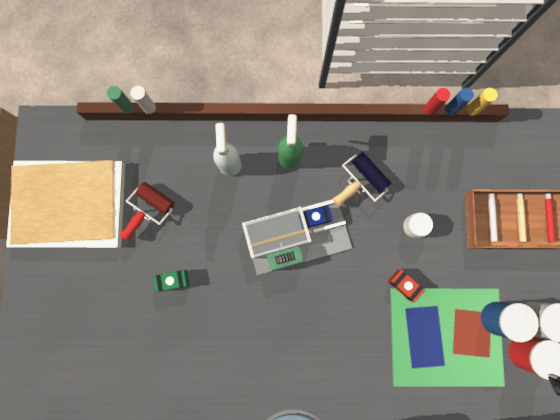

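View pics/side0.png

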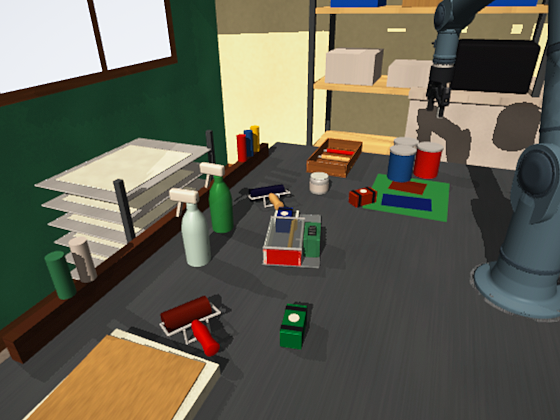

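```bash
cat >> h.py <<'E'
def M(x,y,a): # magazine -> world
    T=np.eye(4);T[:2,:2]=[[np.cos(a),-np.sin(a)],[np.sin(a),np.cos(a)]];T[:2,3]=x,y;return T
def box(x0,x1,y0,y1,z0,z1): return np.array([[x,y,z] for x in(x0,x1) for y in(y0,y1) for z in(z0,z1)],float)
BOX=[box(-108,42,-110,166,0,6),box(-60,37,0,166,6,55),box(-107,-63,35,125,6,62),box(29,37,-110,0,6,18)]
def pr(p,T,P): return np.array([proj(p,(T@np.r_[q,1])[:3]) for q in P])
def sil(p,T,s=4):
    m=np.zeros((420*s,560*s),np.uint8)
    for b in BOX: cv2.fillConvexPoly(m,cv2.convexHull(np.round(pr(p,T,b)*s+s/2-.5).astype(np.int32)),1)
    return m
E
cat > fit.py <<'E'
from h import *
from scipy.optimize import minimize
p=snapshot('top'); r=outline_of(p,'magazine')[0]
c=p['color'].astype(int)
hsv=cv2.cvtColor(p['color'],cv2.COLOR_RGB2HSV)
mk=r['pixels'].astype(np.uint8)
blue=outline_of(p,'cart_blue_center')[0]['pixels']; mk|=blue.astype(np.uint8)
mk4=cv2.resize(mk,None,fx=4,fy=4,interpolation=cv2.INTER_NEAREST)
def cost(v):
    s=sil(p,M(v[0],v[1],v[2])); return 1-(s&mk4).sum()/(s|mk4).sum()
best=min((minimize(cost,[625,-80,a],method='Nelder-Mead',options=dict(initial_simplex=[[625,-80,a],[640,-80,a],[625,-60,a],[625,-80,a+.1]])) for a in(.1,.25,.4)),key=lambda r:r.fun)
print(best.x,best.fun)
T=M(*best.x)
s=7;x0,y0=235,190
im=cv2.resize(cv2.cvtColor(p['color'],cv2.COLOR_RGB2BGR)[y0:y0+85,x0:x0+114],None,fx=s,fy=s,interpolation=cv2.INTER_CUBIC)
raw=im.copy()
L=[([-108,-110,6],[42,-110,6],[42,166,6],[-108,166,6]),([-60,0,55],[37,0,55],[37,166,55],[-60,166,55]),([-107,35,62],[-63,35,62],[-63,125,62],[-107,125,62])]
for q,col in zip(L,[(0,255,255),(255,0,255),(0,128,255)]): cv2.polylines(im,[np.round((pr(p,T,q)-[x0,y0]+.5)*s).astype(int)],True,col,1)
cv2.imwrite('pics/mag.png',im)
cv2.imwrite('pics/magraw.png',raw)
E
python3 fit.py
```

```text
[ 6.14130268e+02 -3.37826859e+01  2.74721595e-01] 0.03733086063603275
```

View pics/mag.png

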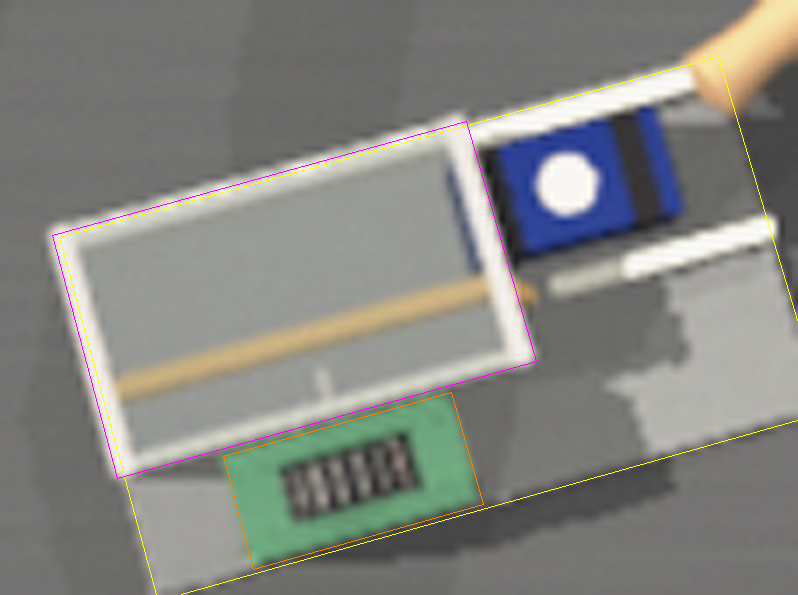

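```bash
cat >> h.py <<'E'
MAG=(615,-33.8,.2747)
def go(x,y,z,ang=None,mag=False):
    """delta in tool axes to reach world point (or magazine point), tool x at world angle ang"""
    o=get_obs();R=o['orientation'];
    if mag: x,y,z=(M(*MAG)@[x,y,z,1])[:3]
    d=R.T@(np.array([x,y,z])-o['tool_pos'])
    cur=np.arctan2(R[1,0],R[0,0]); s=None
    if ang is not None: s=-((ang-cur+np.pi/2)%np.pi-np.pi/2)
    print('delta',d.round(1),'spin',None if s is None else round(s,3),'j7',o['joint_pos'][6].round(2),'cur',cur.round(3))
def st():
    o=get_obs();p=o['tool_pos'];m=np.linalg.inv(M(*MAG))@np.r_[p,1]
    print('t',o['time_s'],'tcp',p.round(1),'mag',m[:3].round(1),'F',o['force'].round(1),'gap',round(o['finger_gap'],2))
E
python3 - <<'E'
from h import *
from scipy.optimize import minimize
for cam in('top','side'):
  p=snapshot(cam)
  for q in('cart_rust_center','cart_green_center') if cam=='top' else ('cart_rust_center',):
    mk=cv2.resize(outline_of(p,q)[0]['pixels'].astype(np.uint8),None,fx=4,fy=4,interpolation=cv2.INTER_NEAREST)
    B=box(-22,22,-42,42,0,42)
    def cost(v):
        s=np.zeros_like(mk);cv2.fillConvexPoly(s,cv2.convexHull(np.round(pr(p,M(*v),B)*4+1.5).astype(np.int32)),1)
        return 1-(s&mk).sum()/(s|mk).sum()
    g=[439,-305] if 'rust' in q else [450,322]
    b=min((minimize(cost,[*g,a],method='Nelder-Mead',options=dict(initial_simplex=[[*g,a],[g[0]+12,g[1],a],[g[0],g[1]+12,a],[*g,a+.3]])) for a in(0,.8,1.6,2.4)),key=lambda r:r.fun)
    print(cam,q,b.x.round(3),b.fun)
  hsv=cv2.cvtColor(p['color'],cv2.COLOR_RGB2HSV); w=((hsv[...,1]<40)&(hsv[...,2]>190)).astype(np.uint8)
  if cam=='top':
    bl=outline_of(p,'cart_blue_center')[0]['box']
    for (u,v),z in(((316,216),48),((408,286),42)):
      m=np.zeros_like(w);m[v-6:v+7,u-6:u+7]=w[v-6:v+7,u-6:u+7];vv,uu=np.nonzero(m)
      P=atz(p,uu.mean(),vv.mean(),z);print('disc',P.round(1),(np.linalg.inv(M(*MAG))@np.r_[P,1])[:3].round(1))
    # brayer handle tip
  for r in outline_of(p,'brayer_blue_center')[:1]:
    vv,uu=np.nonzero(r['pixels']); i=vv.argmax() if cam=='top' else uu.argmax()
    print(cam,'handle px',uu[i],vv[i],[ (np.linalg.inv(M(*MAG))@np.r_[atz(p,uu[i],vv[i],z),1])[:3].round(0) for z in(20,40)])
go(0,-130,130,MAG[2],mag=True)
E
```

```text
top cart_rust_center [ 439.083 -311.584   -0.735] 0.05998530222303877
top cart_green_center [4.50119e+02 3.27749e+02 1.93000e-01] 0.06191564512777892
disc [625.8 -63.2  48. ] [  2.4 -31.2  48. ]
disc [ 439.6 -310.7   42. ] [-244.  -218.9   42. ]
top handle px 339 206 [array([  15., -106.,   20.]), array([  12., -102.,   40.])]
side cart_rust_center [ 436.187 -305.521    2.471] 0.0627748900439824
side handle px 286 191 [array([  15., -238.,   20.]), array([  11., -197.,   40.])]
delta [-239.8 -529.   101.3] spin -1.426 j7 -0.05 cur -1.151
```

```bash
python3 - <<'E'
from h import *
p=snapshot('side');T=M(*MAG)
s=8;x0,y0=245,175
im=cv2.resize(cv2.cvtColor(p['color'],cv2.COLOR_RGB2BGR)[y0:y0+70,x0:x0+90],None,fx=s,fy=s,interpolation=cv2.INTER_CUBIC)
for q,col in zip([([-108,-110,6],[42,-110,6],[42,166,6],[-108,166,6]),([-60,0,55],[37,0,55],[37,166,55],[-60,166,55])],[(0,255,255),(255,0,255)]): cv2.polylines(im,[np.round((pr(p,T,q)-[x0,y0]+.5)*s).astype(int)],True,col,1)
cv2.imwrite('pics/s1.png',im)
for z in(20,30,40,50,60): print(z,(pr(p,T,[[15,-103,z]])[0]-[x0,y0]+.5)*s)
E
```

```text
20 [300.92349169 278.64857406]
30 [300.71944108 256.53773542]
40 [300.51381785 234.25648699]
50 [300.30660373 211.80285112]
60 [300.0977802  189.17481942]
```

View pics/s1.png

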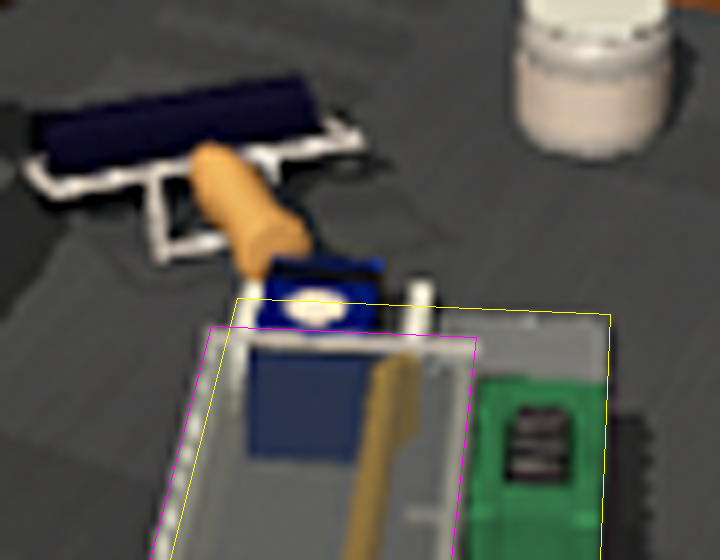

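```bash
python3 -c "
from h import *
go(1,-93,120,MAG[2],mag=True)"
```

```text
delta [-276.3 -535.3  111.3] spin -1.426 j7 -0.05 cur -1.151
```

Request:
{"api": "play_rows", "payload": {"deltas": [[[-276, -535, 111], -1.426, 0], [[-276, -535, 111], -1.426, 0], [[-276, -535, 111], -1.426, 0], [[-276, -535, 111], -1.426, 0], [[-276, -535, 111], -1.426, 0], [[-276, -535, 111], -1.426, 0], [[-276, -535, 111], -1.426, 0], [[-276, -535, 111], -1.426, 0]]}}

```text
time_s: 2.1
tool_pos: [511.8, -285.0, 158.8]
orientation: [[0.999, 0.055, 0.001], [0.055, -0.999, -0.001], [0.001, 0.001, -1.0]]
force: [0.3, -0.8, -0.3]
finger_gap: -0.004
```

```bash
python3 -c "
from h import *
st();go(1,-93,120,MAG[2],mag=True)"
```

```text
t 2.1 tcp [ 511.8 -285.   158.8] mag [-167.5 -213.8  158.8] F [ 0.3 -0.8 -0.3] gap -0.0
delta [ 138.1 -154.7   38.8] spin -0.22 j7 0.39 cur 0.055
```

Request:
{"api": "play_rows", "payload": {"deltas": [[[138, -155, 39], -0.22, 0], [[138, -155, 39], -0.22, 0], [[138, -155, 39], -0.22, 0], [[138, -155, 39], -0.22, 0], [[138, -155, 39], -0.22, 0], [[138, -155, 39], -0.22, 0], [[138, -155, 39], -0.22, 0]]}}

```text
time_s: 2.8
tool_pos: [640.4, -124.5, 119.6]
orientation: [[0.963, 0.27, -0.0], [0.27, -0.963, -0.002], [-0.001, 0.002, -1.0]]
force: [-0.1, -1.3, -0.2]
finger_gap: -0.001
```

```bash
python3 -c "
from h import *
st();go(1,-90,20,MAG[2],mag=True)
p=snapshot('top');im=cv2.cvtColor(p['color'],cv2.COLOR_RGB2BGR)[170:270,260:400];im=cv2.resize(im,None,fx=5,fy=5,interpolation=cv2.INTER_CUBIC);cv2.imwrite('pics/t2.png',im)
print((proj(p,get_obs()['tool_pos'])-[260,170])*5)"
```

```text
t 2.8 tcp [ 640.4 -124.5  119.6] mag [ -0.2 -94.2 119.6] F [-0.1 -1.3 -0.2] gap -0.0
delta [ 1.3 -4.5 99.6] spin -0.001 j7 0.23 cur 0.274
[411.69707216 183.11244875]
```

View pics/t2.png

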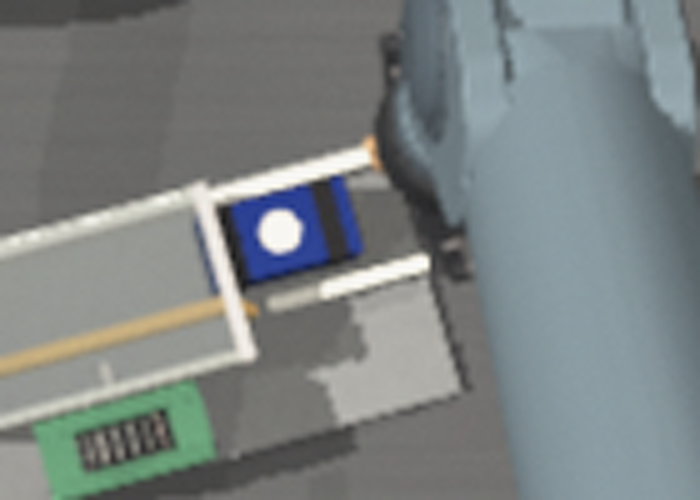

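Request:
{"api": "play_rows", "payload": {"deltas": [[[0, -4.5, 40], 0, 0], [[0, -4.5, 70], 0, 0], [[0, -4.5, 99], 0, 0], [[0, -4.5, 99], 0, 0], [[0, -4.5, 99], 0, 0]]}}

```text
time_s: 3.35
tool_pos: [637.8, -124.8, 21.0]
orientation: [[0.964, 0.265, -0.001], [0.265, -0.964, -0.004], [-0.003, 0.004, -1.0]]
force: [0.6, 0.4, 0.7]
finger_gap: 0.002
```

```bash
python3 -c "
from h import *
st();go(1,-12,20,MAG[2],mag=True)"
```

```text
t 3.35 tcp [ 637.8 -124.8   21. ] mag [ -2.7 -93.8  21. ] F [0.6 0.4 0.7] gap 0.0
delta [  3.2 -81.8   0.7] spin -0.007 j7 0.18 cur 0.268
```

Request:
{"api": "play_rows", "payload": {"deltas": [[[1, -10, 0], 0, 0], [[2, -20, 0], 0, 0], [[3, -30, 0], 0, 0], [[3, -40, 0], 0, 0], [[3, -50, 0], 0, 0], [[3, -60, 0], 0, 0], [[3, -70, 0], 0, 0], [[3, -76, 0], 0, 0]]}}

```text
time_s: 4.15
tool_pos: [620.1, -48.8, 20.6]
orientation: [[0.964, 0.266, -0.002], [0.266, -0.964, -0.004], [-0.003, 0.003, -1.0]]
force: [1.5, -4.3, 2.9]
finger_gap: 0.001
```

```bash
python3 -c "
from h import *
st();go(1,-12,20,MAG[2],mag=True)
p=snapshot('top');im=cv2.cvtColor(p['color'],cv2.COLOR_RGB2BGR)[180:280,230:370];im=cv2.resize(im,None,fx=5,fy=5,interpolation=cv2.INTER_CUBIC);cv2.imwrite('pics/t3.png',im)"
```

```text
t 4.15 tcp [620.1 -48.8  20.6] mag [  0.9 -15.8  20.6] F [ 1.5 -4.3  2.9] gap 0.0
delta [ 0.1 -3.8  0.6] spin -0.005 j7 0.05 cur 0.27
```

View pics/t3.png

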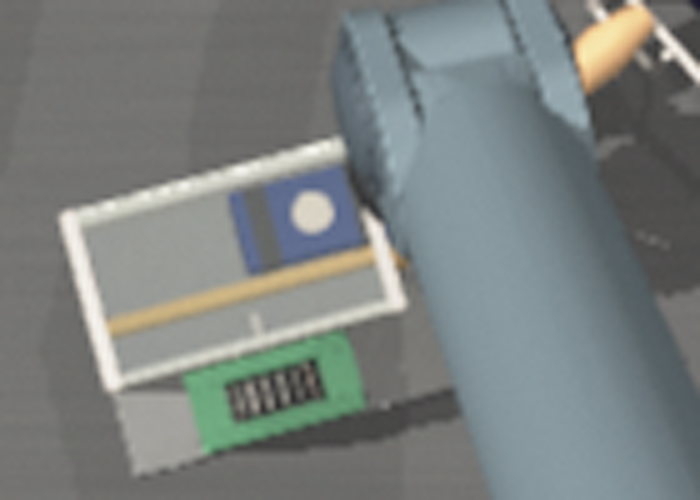

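Request:
{"api": "play_rows", "payload": {"deltas": [[[0, 15, 0], 0, 0], [[0, 18, -30], 0, 0], [[0, 20, -70], 0, 0], [[0, 20, -110], 0, 0.3], [[0, 20, -110], 0, 1]]}}

```text
time_s: 4.7
tool_pos: [629.7, -66.1, 136.3]
orientation: [[0.964, 0.267, 0.008], [0.267, -0.964, -0.002], [0.007, 0.004, -1.0]]
force: [0.5, -0.6, 0.9]
finger_gap: 0.335
```

```bash
python3 -c "
from h import *
st();go(439,-311,110,-.735)"
```

```text
t 4.7 tcp [629.7 -66.1 136.3] mag [  5.4 -35.  136.3] F [ 0.5 -0.6  0.9] gap 0.34
delta [-249.3  185.    25.2] spin 1.005 j7 0.14 cur 0.27
```

Request:
{"api": "play_rows", "payload": {"deltas": [[[-249, 185, 25], 1.005, 1], [[-249, 185, 25], 1.005, 1], [[-249, 185, 25], 1.005, 1], [[-249, 185, 25], 1.005, 1], [[-249, 185, 25], 1.005, 1], [[-249, 185, 25], 1.005, 1], [[-249, 185, 25], 1.005, 1], [[-249, 185, 25], 1.005, 1]]}}

```text
time_s: 5.5
tool_pos: [435.7, -312.6, 108.3]
orientation: [[0.738, -0.675, 0.004], [-0.675, -0.738, 0.0], [0.002, -0.003, -1.0]]
force: [1.3, -0.0, -0.5]
finger_gap: 0.999
```

```bash
python3 -c "
from h import *
st();go(439,-311,18,-.735)
p=snapshot('side');im=cv2.cvtColor(p['color'],cv2.COLOR_RGB2BGR)[150:250,300:440];im=cv2.resize(im,None,fx=5,fy=5,interpolation=cv2.INTER_CUBIC);cv2.imwrite('pics/s4.png',im)"
```

```text
t 5.5 tcp [ 435.7 -312.6  108.3] mag [-248.2 -219.7  108.3] F [ 1.3 -0.  -0.5] gap 1.0
delta [ 1.1 -3.2 90.3] spin -0.006 j7 -0.24 cur -0.741
```

Request:
{"api": "play_rows", "payload": {"deltas": [[[1, -3, 30], 0, 1], [[1, -3, 60], 0, 1], [[1, -3, 85], 0, 1], [[1, -3, 93], 0, 1], [[1, -3, 93], 0, 0.8], [[1, -3, 93], 0, 0.3], [[1, -3, 93], 0, 0.3], [[1, -3, 93], 0, 0.3]], "newtons": 40}}

```text
time_s: 6.35
tool_pos: [442.3, -309.0, 17.3]
orientation: [[0.742, -0.67, 0.008], [-0.67, -0.742, 0.0], [0.006, -0.005, -1.0]]
force: [-0.1, 1.3, 2.7]
finger_gap: 0.508
```

Request:
{"api": "play_rows", "payload": {"deltas": [[[0, 0, 0], 0, 0.3], [[0, 0, 0], 0, 0.3], [[0, 0, -20], 0, 0.3], [[0, 0, -50], 0, 0.3]]}}

```text
time_s: 6.75
tool_pos: [439.4, -307.8, 65.4]
orientation: [[0.742, -0.67, 0.002], [-0.67, -0.742, 0.003], [-0.001, -0.004, -1.0]]
force: [0.1, -0.5, -3.0]
finger_gap: 0.505
```

```bash
python3 -c "
from h import *
st();go(2.5,-54,110,MAG[2],mag=True)
p=snapshot('side');im=cv2.cvtColor(p['color'],cv2.COLOR_RGB2BGR)[130:230,300:440];im=cv2.resize(im,None,fx=5,fy=5,interpolation=cv2.INTER_CUBIC);cv2.imwrite('pics/s5.png',im)"
```

```text
t 6.75 tcp [ 439.4 -307.8   65.4] mag [-243.4 -216.1   65.4] F [ 0.1 -0.5 -3. ] gap 0.51
delta [  -6.2 -294.6  -43.4] spin -1.009 j7 -0.26 cur -0.734
```

View pics/s5.png

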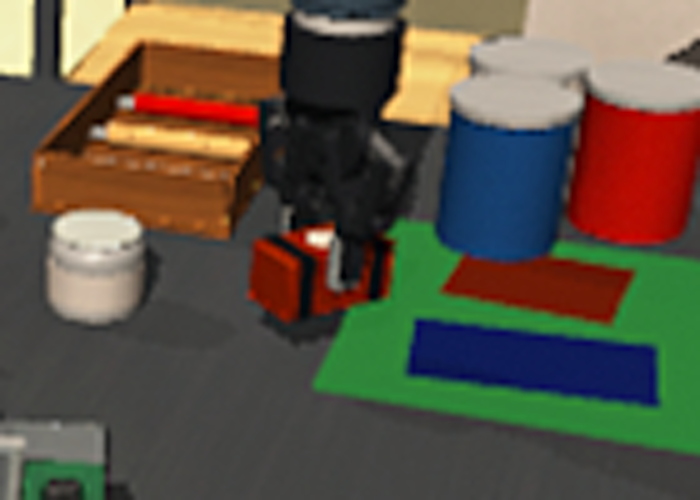

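Request:
{"api": "play_rows", "payload": {"deltas": [[[-3, -60, -45], -0.15, 0.3], [[-6, -295, -45], -1.009, 0.3], [[-6, -295, -45], -1.009, 0.3], [[-6, -295, -45], -1.009, 0.3], [[-6, -295, -45], -1.009, 0.3], [[-6, -295, -45], -1.009, 0.3], [[-6, -295, -45], -1.009, 0.3], [[-6, -295, -45], -1.009, 0.3]]}}

```text
time_s: 7.6
tool_pos: [637.7, -83.6, 117.8]
orientation: [[0.961, 0.276, 0.013], [0.276, -0.961, -0.0], [0.012, 0.004, -1.0]]
force: [-0.6, -0.5, -2.9]
finger_gap: 0.506
```

```bash
python3 -c "
from h import *
st();go(2.5,-54,24,MAG[2],mag=True)"
```

```text
t 7.6 tcp [637.7 -83.6 117.8] mag [  8.3 -54.1 117.8] F [-0.6 -0.5 -2.9] gap 0.51
delta [-6.9 -0.5 93.7] spin 0.005 j7 0.16 cur 0.28
```

Request:
{"api": "play_rows", "payload": {"deltas": [[[-6, 0, 10], 0, 0.3], [[-6, 0, 40], 0, 0.3], [[-6, 0, 60], 0, 0.3], [[-6, 0, 60], 0, 0.3], [[-6, 0, 60], 0, 0.3]]}}

```text
time_s: 8.1
tool_pos: [630.2, -87.6, 56.9]
orientation: [[0.962, 0.272, 0.009], [0.272, -0.962, -0.002], [0.008, 0.004, -1.0]]
force: [-1.5, 1.3, 1.9]
finger_gap: 0.51
```

```bash
python3 -c "
from h import *
st();go(2.5,-54,24,MAG[2],mag=True)
p=snapshot('top');im=cv2.cvtColor(p['color'],cv2.COLOR_RGB2BGR)[180:260,270:380];im=cv2.resize(im,None,fx=6,fy=6,interpolation=cv2.INTER_CUBIC);cv2.imwrite('pics/t6.png',im)"
```

```text
t 8.1 tcp [630.2 -87.6  56.9] mag [  0.1 -55.9  56.9] F [-1.5  1.3  1.9] gap 0.51
delta [ 2.2 -2.  32.9] spin 0.001 j7 0.14 cur 0.275
```

Request:
{"api": "play_rows", "payload": {"deltas": [[[2, -1, 10], 0, 0.3], [[2, -1, 20], 0, 0.3], [[2, -1, 28], 0, 0.3], [[2, -1, 33], 0, 0.3], [[2, -1, 33], 0, 0.3], [[2, -1, 33], 0, 0.3]]}}

```text
time_s: 8.75
tool_pos: [632.3, -81.3, 35.7]
orientation: [[0.962, 0.273, 0.005], [0.273, -0.962, -0.001], [0.005, 0.002, -1.0]]
force: [-25.9, 8.5, 52.2]
finger_gap: 0.505
```

```bash
python3 -c "
from h import *
st();go(2.5,-24,24,MAG[2],mag=True)
p=snapshot('side');im=cv2.cvtColor(p['color'],cv2.COLOR_RGB2BGR)[165:245,240:340];im=cv2.resize(im,None,fx=7,fy=7,interpolation=cv2.INTER_CUBIC);cv2.imwrite('pics/s6.png',im)"
```

```text
t 8.75 tcp [632.3 -81.3  35.7] mag [  3.8 -50.4  35.7] F [-25.9   8.5  52.2] gap 0.51
delta [ -1.3 -26.4  11.6] spin 0.002 j7 0.12 cur 0.276
```

View pics/s6.png

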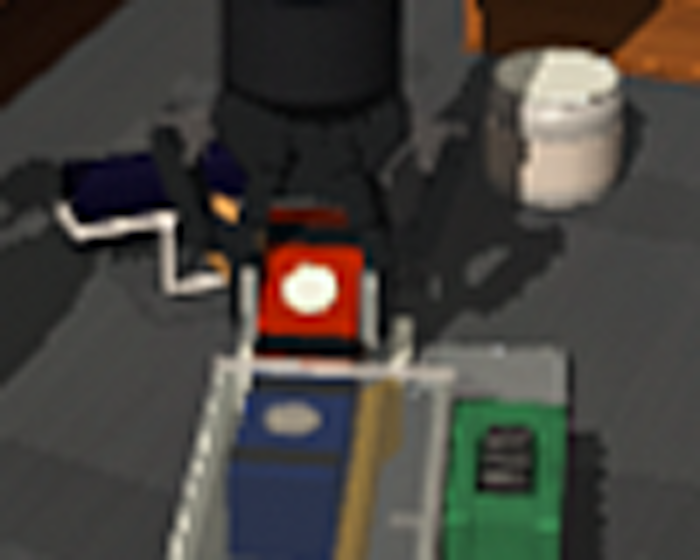

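Request:
{"api": "play_rows", "payload": {"deltas": [[[-3, -3, -10], 0, 0.3], [[-3, -4, -35], 0, 0.3], [[-3, -4, -70], 0, 0.3], [[-3, -4, -90], 0, 0.3], [[-3, -4, -90], 0, 0.3], [[-3, -4, -90], 0, 0.3]]}}

```text
time_s: 9.4
tool_pos: [627.7, -79.5, 125.4]
orientation: [[0.963, 0.271, 0.006], [0.271, -0.963, -0.002], [0.005, 0.003, -1.0]]
force: [-0.1, -0.4, -3.0]
finger_gap: 0.506
```

```bash
python3 -c "
from h import *
st()
p=snapshot('side');A=cv2.imread('pics/side0.png');B=cv2.cvtColor(p['color'],cv2.COLOR_RGB2BGR)
f=lambda a:cv2.resize(a[170:235,240:310],None,fx=5.7,fy=5.7,interpolation=cv2.INTER_CUBIC)
cv2.imwrite('pics/cmp.png',np.hstack([f(A),f(B)]))
for q in('brayer_blue_center',):
  r=outline_of(p,q)[0]; print(r['confidence'],r['box'])
p=snapshot('top');r=outline_of(p,'brayer_blue_center');print([(x['confidence'],x['box']) for x in r[:1]])
"
```

```text
t 9.4 tcp [627.7 -79.5 125.4] mag [ -0.2 -47.4 125.4] F [-0.1 -0.4 -3. ] gap 0.51
0.73 [249.9, 185.3, 33.5, 22.2]
[(0.72, [355.7, 151.4, 34.7, 46.5])]
```

View pics/cmp.png

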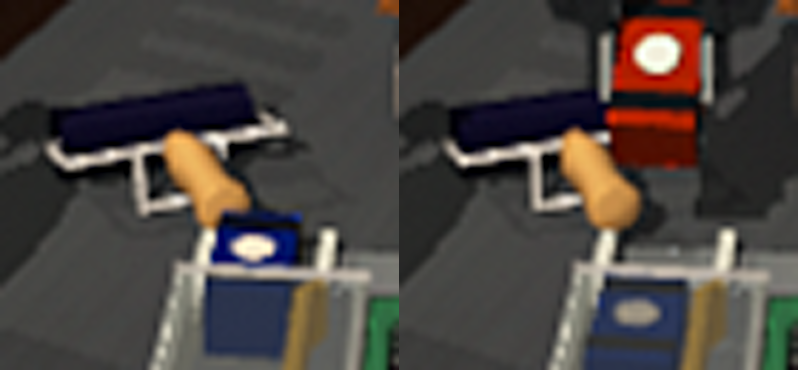

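```bash
python3 - <<'E'
from h import *
pt=snapshot('top');ps=snapshot('side');inv=np.linalg.inv(M(*MAG))
a=cv2.imread('pics/top0.png');h=cv2.cvtColor(a,cv2.COLOR_BGR2HSV)
# wood coloured handle pixels in original top image
m=cv2.inRange(h,(8,60,120),(28,255,255));m[:175]=0;m[212:]=0;m[:,:330]=0;m[:,365:]=0
v,u=np.nonzero(m);print('top handle extents',u.min(),u.max(),v.min(),v.max(),cv2.minAreaRect(np.c_[u,v].astype(np.float32)))
box4=cv2.boxPoints(cv2.minAreaRect(np.c_[u,v].astype(np.float32)));print(box4.round(1))
s=np.argsort(box4[:,1])[-4:]
low=box4[np.argsort(box4[:,0]-box4[:,1])[:2]].mean(0);hi=box4[np.argsort(box4[:,0]-box4[:,1])[2:]].mean(0);print('tip',low,'root',hi)
b=cv2.cvtColor(ps['color'],cv2.COLOR_RGB2HSV);ms=cv2.inRange(b,(8,60,120),(28,255,255));ms[:188]=0;ms[215:]=0;ms[:,:265]=0;ms[:,285:]=0
v2,u2=np.nonzero(ms);print('side ext',u2.min(),u2.max(),v2.min(),v2.max())
for z in(20,25,30,35,40,45,50):
    P=atz(pt,*low,z); print(z,(inv@np.r_[P,1])[:2].round(1),'side px',proj(ps,P).round(1), 'corners',[(inv@np.r_[atz(pt,*c,z),1])[:2].round(0).tolist() for c in box4])
E
```

```text
top handle extents 333 360 181 206 ((346.5412292480469, 192.4647216796875), (10.738057136535645, 32.756500244140625), 49.398704528808594)
[[330.6 199. ]
 [355.5 177.7]
 [362.5 185.9]
 [337.6 207.2]]
tip [334.10593 203.12355] root [358.97653 181.8059 ]
side ext 268 281 193 210
20 [ 26.1 -94.7] side px [278.4 210.4] corners [[40.0, -89.0], [79.0, -173.0], [52.0, -186.0], [12.0, -101.0]]
25 [ 25.5 -93.9] side px [278.5 209.2] corners [[39.0, -88.0], [79.0, -172.0], [51.0, -184.0], [12.0, -100.0]]
30 [ 24.8 -93. ] side px [278.7 207.9] corners [[38.0, -87.0], [78.0, -171.0], [50.0, -183.0], [11.0, -99.0]]
35 [ 24.2 -92.2] side px [278.8 206.7] corners [[38.0, -86.0], [77.0, -170.0], [50.0, -182.0], [11.0, -98.0]]
40 [ 23.6 -91.3] side px [279.  205.4] corners [[37.0, -85.0], [76.0, -169.0], [49.0, -181.0], [10.0, -97.0]]
45 [ 22.9 -90.5] side px [279.1 204.1] corners [[36.0, -84.0], [75.0, -168.0], [48.0, -179.0], [10.0, -96.0]]
50 [ 22.3 -89.6] side px [279.3 202.8] corners [[36.0, -84.0], [74.0, -166.0], [47.0, -178.0], [9.0, -96.0]]
```

```bash
python3 - <<'E'
from h import *
p=snapshot('side');h=cv2.cvtColor(p['color'],cv2.COLOR_RGB2HSV);inv=np.linalg.inv(M(*MAG))
w=((h[...,1]<50)&(h[...,2]>170)).astype(np.uint8);n,l,s,c=cv2.connectedComponentsWithStats(w)
for i in range(1,n):
    if abs(c[i]-[285.3,179.3]).max()<4: print(s[i],c[i],[(inv@np.r_[atz(p,*c[i],z),1])[:3].round(1) for z in(148,151,154)])
st(); go(-4,-43,60,MAG[2],mag=True)
E
```

```text
[282 177   7   6  34] [285.02941176 179.61764706] [array([-1.00e-01, -4.98e+01,  1.48e+02]), array([ -0.8, -43.1, 151. ]), array([ -1.5, -36.5, 154. ])]
t 9.75 tcp [627.1 -78.1 124.3] mag [ -0.4 -45.9 124.3] F [-0.3  0.3 -3.1] gap 0.51
delta [-3.8 -3.  64.3] spin 0.002 j7 0.16 cur 0.277
```

```bash
cat > pit.py <<'E'
from h import *
from scipy.optimize import minimize
p=snapshot('side');mk=outline_of(p,'cart_rust_center')[0]['pixels'].astype(np.uint8)
v,u=np.nonzero(mk);hull=cv2.convexHull(np.c_[u,v].astype(np.int32))
k=np.zeros((1680,2240),np.uint8);cv2.fillConvexPoly(k,hull*4+2,1)
k=cv2.dilate(k,np.ones((5,5)))
o=get_obs();t=(np.linalg.inv(M(*MAG))@np.r_[o['tool_pos'],1])[:3]
B=box(-22,22,-42,42,-21,21)
def S(x):
    dy,dz,pi=x;R=cv2.Rodrigues(np.array([pi,0,0.]))[0]
    P=(B@R.T)+[t[0],t[1]+dy,t[2]+dz]
    s=np.zeros_like(k);cv2.fillConvexPoly(s,cv2.convexHull(np.round(pr(p,M(*MAG),P)*4+1.5).astype(np.int32)),1);return s
c=lambda x:1-(S(x)&k).sum()/(S(x)|k).sum()
print('nominal',c([0,4.5,0]))
for p0 in(-.15,0,.15):
    r=minimize(c,[0,4.5,p0],method='Nelder-Mead',options=dict(initial_simplex=[[0,4.5,p0],[6,4.5,p0],[0,10,p0],[0,4.5,p0+.1]]));print(r.x.round(2),r.fun)
for pi in np.arange(-.3,.31,.1):
    r=minimize(lambda q:c([q[0],q[1],pi]),[0,4.5],method='Nelder-Mead',options=dict(initial_simplex=[[0,4.5],[6,4.5],[0,10]]));print(round(pi,1),r.x.round(1),round(r.fun,3))
b=S([0,4.5,0]);im=cv2.cvtColor(p['color'],cv2.COLOR_RGB2BGR)
x0,y0=250,140;s=8;im=cv2.resize(im[y0:y0+75,x0:x0+90],None,fx=s,fy=s,interpolation=cv2.INTER_CUBIC)
P=pr(p,M(*MAG),B+[t[0],t[1],t[2]+4.5])
for i in range(8):
    for j in(1,2,4):
        if not i&j: cv2.line(im,*[tuple(np.round((P[q]-[x0,y0]+.5)*s).astype(int).tolist()) for q in(i,i|j)],(0,255,255),1)
cv2.imwrite('pics/pit.png',im)
E
python3 pit.py
```

```text
nominal 0.24169365479189153
[ 1.54 12.16 -0.42] 0.10041297935103244
[ 8.22 15.23 -0.43] 0.10821503374447283
[-0.33 12.11 -0.51] 0.09077013521457966
-0.3 [-3.   9.6] 0.114
-0.2 [-1.4  8.4] 0.142
-0.1 [-8.2  5.9] 0.188
0.0 [0.3 8.7] 0.238
0.1 [3.  5.9] 0.296
0.2 [6.  4.5] 0.358
0.3 [5.8 3.7] 0.429
```

View pics/pit.png

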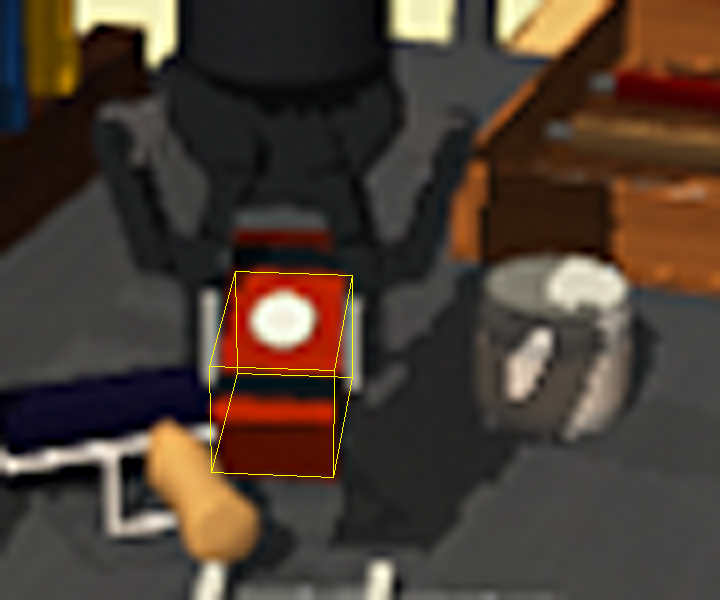

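```bash
python3 -c "
from h import *
st(); go(480,-270,90,MAG[2])"
```

```text
t 9.85 tcp [627.5 -78.  124.9] mag [  0.  -46.  124.9] F [ 0.6 -0.4 -2.7] gap 0.5
delta [-194.5  144.3   34.3] spin 0.002 j7 0.16 cur 0.277
```

Request:
{"api": "play_rows", "payload": {"deltas": [[[-40, 30, 0], 0, 0.3], [[-80, 60, 0], 0, 0.3], [[-120, 90, 0], 0, 0.3], [[-160, 120, 20], 0, 0.3], [[-194, 144, 34], 0, 0.3], [[-194, 144, 34], 0, 0.3], [[-194, 144, 34], 0, 0.3]]}}

```text
time_s: 10.55
tool_pos: [478.5, -271.4, 89.6]
orientation: [[0.963, 0.268, 0.003], [0.268, -0.963, -0.0], [0.003, 0.001, -1.0]]
force: [-0.7, 1.0, -1.4]
finger_gap: 0.503
```

Request:
{"api": "play_rows", "payload": {"deltas": [[[0, 0, 15], 0, 0.3], [[0, 0, 30], 0, 0.3], [[0, 0, 42], 0, 0.3], [[0, 0, 48], 0, 0.3], [[0, 0, 48], 0, 0.3]], "newtons": 20}}

```text
time_s: 11.05
tool_pos: [477.8, -270.0, 39.8]
orientation: [[0.963, 0.27, -0.0], [0.27, -0.963, 0.002], [0.0, -0.002, -1.0]]
force: [-0.5, 0.3, -2.8]
finger_gap: 0.504
```

Request:
{"api": "play_rows", "payload": {"deltas": [[[0, 0, 4], 0, 0.3], [[0, 0, 8], 0, 0.3], [[0, 0, 12], 0, 0.3], [[0, 0, 15], 0, 0.3], [[0, 0, 18], 0, 0.3], [[0, 0, 20], 0, 0.3], [[0, 0, 20], 0, 0.3]]}}

```text
time_s: 11.75
tool_pos: [480.6, -276.5, 25.7]
orientation: [[0.964, 0.267, 0.005], [0.267, -0.964, -0.008], [0.003, 0.009, -1.0]]
force: [-6.2, -4.8, 22.7]
finger_gap: 0.512
```

Request:
{"api": "play_rows", "payload": {"deltas": [[[0, 0, -2], 0, 0.6], [[0, 0, -2], 0, 1], [[0, 0, -2], 0, 1], [[0, 0, -2], 0, 1], [[0, 0, -30], 0, 1], [[0, 0, -60], 0, 1], [[0, 0, -100], 0, 1]]}}

```text
time_s: 12.45
tool_pos: [478.1, -274.1, 124.0]
orientation: [[0.963, 0.268, -0.0], [0.268, -0.963, -0.004], [-0.001, 0.004, -1.0]]
force: [-0.1, -0.5, 0.5]
finger_gap: 1.002
```

Request:
{"api": "play_rows", "payload": {"deltas": [[[0, 150, -20], 0, 1], [[0, 150, -20], 0, 1], [[0, 150, -20], 0, 1], [[0, 150, -20], 0, 1], [[0, 150, -20], 0, 1]]}}

```text
time_s: 12.95
tool_pos: [517.5, -419.5, 143.3]
orientation: [[0.964, 0.266, -0.002], [0.266, -0.964, -0.003], [-0.002, 0.002, -1.0]]
force: [0.0, 0.0, -0.7]
finger_gap: 0.999
```

```bash
cat > fr.py <<'E'
from h import *
from scipy.optimize import minimize
for cam in('top','side'):
    p=snapshot(cam);r=outline_of(p,'cart_rust_center')
    if not r: print(cam,'none');continue
    m=r[0]['pixels'].astype(np.uint8);mk=cv2.resize(m,None,fx=4,fy=4,interpolation=cv2.INTER_NEAREST);v,u=np.nonzero(m)
    g=atz(p,u.mean(),v.mean(),25)[:2]
    B=box(-22,22,-42,42,0,42)
    def cost(v):
        s=np.zeros_like(mk);cv2.fillConvexPoly(s,cv2.convexHull(np.round(pr(p,M(*v),B)*4+1.5).astype(np.int32)),1)
        return 1-(s&mk).sum()/(s|mk).sum()
    b=min((minimize(cost,[*g,a],method='Nelder-Mead',options=dict(initial_simplex=[[*g,a],[g[0]+12,g[1],a],[g[0],g[1]+12,a],[*g,a+.3]])) for a in(0,.3,.8,1.6,2.4)),key=lambda r:r.fun)
    print(cam,r[0]['confidence'],b.x.round(3),b.fun)
    h=cv2.cvtColor(p['color'],cv2.COLOR_RGB2HSV);w=((h[...,1]<60)&(h[...,2]>170)).astype(np.uint8);hm=np.zeros_like(m);cv2.fillConvexPoly(hm,cv2.convexHull(np.c_[u,v].astype(np.int32)),1)
    vv,uu=np.nonzero(w&hm)
    if len(uu):print('disc',atz(p,uu.mean(),vv.mean(),42).round(1),len(uu))
    r=outline_of(p,'brayer_blue_center');print('brayer',[x['box'] for x in r[:1]])
    save(p,cam+'_fr.png')
st()
E
python3 fr.py
```

```text
top 0.75 [ 4.85876e+02 -2.96965e+02  2.73000e-01] 0.05800990916597848
disc [ 487.  -296.2   42. ] 58
brayer [[334.2, 152.2, 56.4, 56.1]]
side 0.75 [ 4.83857e+02 -2.90061e+02  2.42000e-01] 0.060428849902534165
disc [ 484.8 -292.7   42. ] 10
brayer [[249.8, 183.1, 39.1, 24.1]]
t 13.25 tcp [ 518.6 -416.4  144.3] mag [-196.6 -342.1  144.3] F [0.4 0.7 0.1] gap 1.0
```

```bash
python3 -c "
from h import *
go(486.5,-296.5,70,.274)"
```

```text
delta [   1.7 -124.3   74. ] spin 0.0 j7 0.76 cur 0.274
```

Request:
{"api": "play_rows", "payload": {"deltas": [[[2, -40, 20], 0, 1], [[2, -80, 40], 0, 1], [[2, -124, 60], 0, 1], [[2, -124, 74], 0, 1], [[2, -124, 74], 0, 1], [[2, -124, 74], 0, 1]]}}

```text
time_s: 13.85
tool_pos: [487.4, -297.8, 70.7]
orientation: [[0.963, 0.271, 0.0], [0.271, -0.963, -0.004], [-0.001, 0.004, -1.0]]
force: [0.1, -0.5, 0.0]
finger_gap: 1.003
```

```bash
python3 -c "
from h import *
st();go(486.5,-296.5,15,.274)"
```

```text
t 13.85 tcp [ 487.4 -297.8   70.7] mag [-194.4 -219.5   70.7] F [ 0.1 -0.5  0. ] gap 1.0
delta [-0.5 -1.7 55.6] spin 0.0 j7 0.58 cur 0.274
```

Request:
{"api": "play_rows", "payload": {"deltas": [[[0, -2, 25], 0, 1], [[0, -2, 45], 0, 1], [[0, -2, 56], 0, 1], [[0, -2, 56], 0, 1], [[0, -2, 56], 0, 0.6], [[0, -2, 56], 0, 0.3], [[0, -2, 56], 0, 0.3], [[0, -2, 56], 0, 0.3]], "newtons": 70}}

```text
time_s: 14.65
tool_pos: [488.2, -296.9, 16.1]
orientation: [[0.963, 0.271, 0.003], [0.271, -0.963, -0.006], [0.001, 0.007, -1.0]]
force: [0.3, -0.9, 2.1]
finger_gap: 0.5
```

Request:
{"api": "play_rows", "payload": {"deltas": [[[0, 0, 0], 0, 0.3], [[0, 0, 0], 0, 0.3]]}}

```text
time_s: 14.85
tool_pos: [488.1, -296.9, 16.2]
orientation: [[0.963, 0.271, 0.003], [0.271, -0.963, -0.006], [0.001, 0.007, -1.0]]
force: [-0.8, -0.3, 0.3]
finger_gap: 0.498
```

Request:
{"api": "play_rows", "payload": {"deltas": [[[0, 0, -20], 0, 0.3], [[0, 0, -50], 0, 0.3], [[0, 0, -90], 0, 0.3], [[0, 0, -90], 0, 0.3]]}}

```text
time_s: 15.25
tool_pos: [492.0, -298.1, 111.5]
orientation: [[0.963, 0.271, 0.012], [0.271, -0.963, -0.011], [0.009, 0.014, -1.0]]
force: [1.3, -0.7, -1.7]
finger_gap: 0.502
```

```bash
python3 -c "
from h import *
st();go(-3,-46,110,MAG[2],mag=True)"
```

```text
t 15.25 tcp [ 492.  -298.1  111.5] mag [-190.1 -221.   111.5] F [ 1.3 -0.7 -1.7] gap 0.5
delta [ 187.  -175.2    0.6] spin -0.0 j7 0.6 cur 0.274
```

Request:
{"api": "play_rows", "payload": {"deltas": [[[38, -35, 0], 0, 0.3], [[76, -70, 0], 0, 0.3], [[114, -105, 0], 0, 0.3], [[150, -140, 0], 0, 0.3], [[187, -175, 0], 0, 0.3], [[187, -175, 0], 0, 0.3], [[187, -175, 0], 0, 0.3], [[187, -175, 0], 0, 0.3]]}}

```text
time_s: 16.05
tool_pos: [622.9, -80.4, 108.9]
orientation: [[0.963, 0.27, 0.009], [0.27, -0.963, -0.013], [0.005, 0.015, -1.0]]
force: [0.1, -1.2, -2.6]
finger_gap: 0.505
```

```bash
python3 -c "
from h import *
st();go(-3,-46.5,70,MAG[2],mag=True)"
```

```text
t 16.05 tcp [622.9 -80.4 108.9] mag [ -5.1 -47.  108.9] F [ 0.1 -1.2 -2.6] gap 0.5
delta [ 1.9 -1.  38.9] spin -0.001 j7 0.14 cur 0.274
```

Request:
{"api": "play_rows", "payload": {"deltas": [[[2, -1, 15], 0, 0.3], [[2, -1, 30], 0, 0.3], [[2, -1, 39], 0, 0.3], [[2, -1, 39], 0, 0.3], [[2, -1, 39], 0, 0.3]]}}

```text
time_s: 16.55
tool_pos: [624.3, -79.7, 69.1]
orientation: [[0.963, 0.27, 0.007], [0.27, -0.963, -0.012], [0.004, 0.014, -1.0]]
force: [0.4, -0.2, -2.6]
finger_gap: 0.501
```

```bash
python3 -c "
from h import *
st();go(-3,-46.5,50,MAG[2],mag=True)"
```

```text
t 16.55 tcp [624.3 -79.7  69.1] mag [ -3.5 -46.7  69.1] F [ 0.4 -0.2 -2.6] gap 0.5
delta [ 0.4 -0.5 19.1] spin -0.002 j7 0.12 cur 0.273
```

Request:
{"api": "play_rows", "payload": {"deltas": [[[0, 0, 6], 0, 0.3], [[0, 0, 12], 0, 0.3], [[0, 0, 18], 0, 0.3], [[0, 0, 18], 0, 0.3]]}}

```text
time_s: 16.95
tool_pos: [627.9, -85.0, 55.7]
orientation: [[0.964, 0.267, 0.013], [0.267, -0.964, -0.019], [0.008, 0.022, -1.0]]
force: [-2.6, -5.8, 11.7]
finger_gap: 0.505
```

Request:
{"api": "play_rows", "payload": {"deltas": [[[0, 0, -8], 0, 0.3], [[0, 0, -18], 0, 0.3], [[0, 0, -18], 0, 0.3], [[0, 0, -18], 0, 0.3]]}}

```text
time_s: 17.35
tool_pos: [627.7, -83.7, 73.8]
orientation: [[0.963, 0.268, 0.014], [0.268, -0.963, -0.018], [0.008, 0.021, -1.0]]
force: [0.1, 0.3, -2.5]
finger_gap: 0.502
```

```bash
python3 - <<'E'
from h import *
st();go(1,-44.8,70,MAG[2],mag=True)
# brass jaw line in initial top picture (top edge z=46) in magazine x
a=cv2.imread('pics/top0.png');p=snapshot('top');h=cv2.cvtColor(a,cv2.COLOR_BGR2HSV);inv=np.linalg.inv(M(*MAG))
m=cv2.inRange(h,(12,60,90),(30,255,255));v,u=np.nonzero(m)
P=np.array([(inv@np.r_[atz(p,x,y,46),1])[:2] for x,y in zip(u,v)])
k=(P[:,0]>-45)&(P[:,0]<-8)&(P[:,1]>-15)&(P[:,1]<165);P=P[k]
for y in range(-12,160,12):
    q=P[(P[:,1]>=y)&(P[:,1]<y+12)]
    if len(q):print(y,q[:,0].min().round(1),q[:,0].mean().round(1),q[:,0].max().round(1),len(q))
E
```

```text
t 17.35 tcp [627.7 -83.7  73.8] mag [ -1.3 -51.4  73.8] F [ 0.1  0.3 -2.5] gap 0.5
delta [ 2.3 -6.7  3.7] spin -0.003 j7 0.12 cur 0.271
-12 -38.4 -33.4 -29.1 10
0 -31.4 -27.3 -22.8 4
12 -31.8 -27.4 -23.2 16
24 -32.2 -27.7 -22.9 16
36 -32.0 -27.6 -23.4 14
48 -32.1 -27.4 -23.1 16
60 -31.8 -27.6 -23.2 16
72 -32.2 -28.2 -23.7 15
84 -31.9 -27.7 -23.4 14
96 -32.4 -27.5 -23.1 16
108 -32.1 -27.7 -23.5 16
120 -32.2 -28.0 -23.2 16
132 -31.9 -27.6 -23.4 15
144 -31.6 -27.4 -23.1 15
156 -30.2 -30.2 -30.2 1
```

Request:
{"api": "play_rows", "payload": {"deltas": [[[2, -7, 2], 0, 0.3], [[2, -7, 2], 0, 0.3], [[2, -7, 2], 0, 0.3], [[2, -7, 8], 0, 0.3], [[2, -7, 14], 0, 0.3], [[2, -7, 16], 0, 0.3], [[2, -7, 16], 0, 0.3]]}}

```text
time_s: 18.1
tool_pos: [628.6, -78.5, 59.9]
orientation: [[0.964, 0.267, 0.014], [0.267, -0.964, -0.021], [0.008, 0.024, -1.0]]
force: [-3.2, -2.3, 10.6]
finger_gap: 0.505
```

```bash
python3 -c "
from h import *
st();go(1,-44.8,46,MAG[2],mag=True)"
```

```text
t 18.1 tcp [628.6 -78.5  59.9] mag [  1.  -46.8  59.9] F [-3.2 -2.3 10.6] gap 0.51
delta [-0.1 -2.3 13.8] spin -0.005 j7 0.1 cur 0.27
```

```bash
sed -i "s#pics/pit.png#pics/pit2.png#; s/x0,y0=250,140/x0,y0=250,160/" pit.py; python3 pit.py
```

```text
nominal 0.21231082654249123
[-11.09  -5.92   0.21] 0.06726768377253811
[-4.89 -2.55  0.21] 0.061104379435693246
[0.61 0.05 0.22] 0.060076177285318555
-0.3 [-1.3  4. ] 0.314
-0.2 [ 3.8 -1.7] 0.284
-0.1 [ 3.2 -2. ] 0.249
0.0 [-12.1  -5.9] 0.203
0.1 [-2.8 -2.8] 0.142
0.2 [2.7 0.4] 0.077
0.3 [3.4 0.5] 0.109
```

View pics/pit2.png

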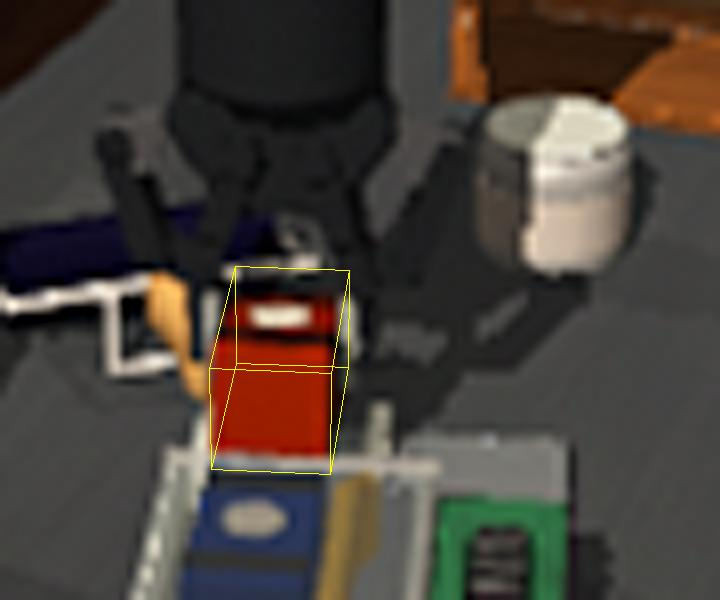

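Request:
{"api": "play_rows", "payload": {"deltas": [[[0, 3, -10], 0, 0.3], [[0, 3, -40], 0, 0.3], [[0, 3, -60], 0, 0.3], [[0, 3, -60], 0, 0.3]]}}

```text
time_s: 18.6
tool_pos: [631.8, -80.5, 123.6]
orientation: [[0.964, 0.266, 0.022], [0.266, -0.964, -0.021], [0.015, 0.026, -1.0]]
force: [0.0, 0.5, -2.2]
finger_gap: 0.502
```

```bash
python3 -c "
from h import *
st(); go(480,-280,100,MAG[2])"
```

```text
t 18.6 tcp [631.8 -80.5 123.6] mag [  3.5 -49.5 123.6] F [ 0.   0.5 -2.2] gap 0.5
delta [-199.8  151.3   24.5] spin -0.005 j7 0.13 cur 0.27
```

Request:
{"api": "play_rows", "payload": {"deltas": [[[-40, 30, 0], 0, 0.3], [[-80, 60, 0], 0, 0.3], [[-120, 90, 0], 0, 0.3], [[-160, 120, 20], 0, 0.3], [[-200, 151, 40], 0, 0.3], [[-200, 151, 64], 0, 0.3], [[-200, 151, 84], 0, 0.3], [[-200, 151, 88], 0, 0.3]], "newtons": 20}}

```text
time_s: 19.4
tool_pos: [477.0, -280.6, 32.6]
orientation: [[0.964, 0.264, 0.015], [0.264, -0.964, -0.018], [0.009, 0.021, -1.0]]
force: [-0.6, 0.9, -2.8]
finger_gap: 0.503
```

Request:
{"api": "play_rows", "payload": {"deltas": [[[0, 0, 3], 0, 0.3], [[0, 0, 6], 0, 0.3], [[0, 0, 9], 0, 0.3], [[0, 0, 9], 0, 0.3]]}}

```text
time_s: 19.8
tool_pos: [477.8, -280.5, 23.9]
orientation: [[0.964, 0.265, 0.015], [0.265, -0.964, -0.018], [0.01, 0.021, -1.0]]
force: [-0.6, 0.7, -2.6]
finger_gap: 0.498
```

Request:
{"api": "play_rows", "payload": {"deltas": [[[0, 0, 2], 0, 0.3], [[0, 0, 4], 0, 0.3], [[0, 0, 6], 0, 0.3], [[0, 0, 6], 0, 0.3]]}}

```text
time_s: 20.2
tool_pos: [478.9, -280.5, 21.8]
orientation: [[0.964, 0.265, 0.015], [0.265, -0.964, -0.019], [0.009, 0.023, -1.0]]
force: [-7.7, 5.4, 20.7]
finger_gap: 0.501
```

Request:
{"api": "play_rows", "payload": {"deltas": [[[0, 0, -2], 0, 0.6], [[0, 0, -2], 0, 1], [[0, 0, -2], 0, 1], [[0, 0, -2], 0, 1], [[0, 0, -30], 0, 1], [[0, 0, -60], 0, 1], [[0, 0, -100], 0, 1]]}}

```text
time_s: 20.9
tool_pos: [475.5, -277.7, 120.6]
orientation: [[0.964, 0.265, 0.011], [0.265, -0.964, -0.017], [0.006, 0.019, -1.0]]
force: [0.5, -0.7, 1.1]
finger_gap: 1.002
```

Request:
{"api": "play_rows", "payload": {"deltas": [[[0, 150, 0], 0, 1], [[0, 150, 0], 0, 1], [[0, 150, 0], 0, 1], [[0, 150, 0], 0, 1], [[0, 150, 0], 0, 1]]}}

```text
time_s: 21.4
tool_pos: [514.2, -424.0, 122.1]
orientation: [[0.965, 0.262, 0.009], [0.262, -0.965, -0.016], [0.005, 0.018, -1.0]]
force: [0.2, 1.7, 0.2]
finger_gap: 0.999
```

```bash
python3 fr.py
```

```text
top 0.89 [ 4.75615e+02 -2.70787e+02  2.59000e-01] 0.06346878927524091
disc [ 476.2 -270.4   42. ] 56
brayer [[332.8, 153.6, 60.4, 55.4]]
side 0.73 [ 4.74622e+02 -2.65623e+02  2.93000e-01] 0.08470926058865758
disc [ 473.6 -268.6   42. ] 8
brayer [[248.9, 185.1, 43.8, 23.9]]
t 21.7 tcp [ 515.7 -420.3  123.3] mag [-200.4 -345.1  123.3] F [0.  0.2 0.5] gap 1.0
```

```bash
python3 -c "
from h import *
go(476,-270.5,65,.268)"
```

```text
delta [   1.5 -156.    55.6] spin 0.003 j7 0.75 cur 0.271
```

Request:
{"api": "play_rows", "payload": {"deltas": [[[2, -40, 10], 0, 1], [[2, -80, 30], 0, 1], [[2, -120, 45], 0, 1], [[2, -156, 56], 0, 1], [[2, -156, 56], 0, 1], [[2, -156, 56], 0, 1], [[2, -156, 56], 0, 1]]}}

```text
time_s: 22.4
tool_pos: [477.3, -271.6, 65.5]
orientation: [[0.964, 0.267, 0.012], [0.267, -0.963, -0.017], [0.007, 0.02, -1.0]]
force: [0.5, -0.9, 0.6]
finger_gap: 0.998
```

```bash
python3 -c "
from h import *
st();go(476,-270.5,12,.268)"
```

```text
t 22.4 tcp [ 477.3 -271.6   65.5] mag [-197.  -191.5   65.5] F [ 0.5 -0.9  0.6] gap 1.0
delta [-1.4 -2.5 53.4] spin 0.003 j7 0.53 cur 0.271
```

Request:
{"api": "play_rows", "payload": {"deltas": [[[-1, -2.5, 25], 0, 1], [[-1, -2.5, 43], 0, 1], [[-1, -2.5, 53], 0, 1], [[-1, -2.5, 53], 0, 1], [[-1, -2.5, 53], 0, 0.6], [[-1, -2.5, 53], 0, 0.3], [[-1, -2.5, 53], 0, 0.3], [[-1, -2.5, 53], 0, 0.3]], "newtons": 120}}

```text
time_s: 23.2
tool_pos: [477.8, -271.0, 14.0]
orientation: [[0.964, 0.267, 0.015], [0.267, -0.963, -0.019], [0.009, 0.022, -1.0]]
force: [-0.1, -0.1, 4.3]
finger_gap: 0.498
```

Request:
{"api": "play_rows", "payload": {"deltas": [[[0, 0, 0], 0, 0.3], [[0, 0, 0], 0, 0.3]]}}

```text
time_s: 23.4
tool_pos: [477.7, -271.0, 14.0]
orientation: [[0.964, 0.267, 0.015], [0.267, -0.963, -0.019], [0.009, 0.022, -1.0]]
force: [0.2, 0.4, 0.4]
finger_gap: 0.496
```

Request:
{"api": "play_rows", "payload": {"deltas": [[[0, 0, -20], 0, 0.3], [[0, 0, -50], 0, 0.3], [[0, 0, -90], 0, 0.3], [[0, 0, -90], 0, 0.3]]}}

```text
time_s: 23.8
tool_pos: [480.3, -271.0, 109.0]
orientation: [[0.963, 0.267, 0.024], [0.268, -0.963, -0.024], [0.017, 0.03, -0.999]]
force: [1.3, -0.5, -2.3]
finger_gap: 0.493
```

```bash
python3 -c "
from h import *
st();go(1.5,-46.5,105,MAG[2],mag=True)"
```

```text
t 23.8 tcp [ 480.3 -271.   109. ] mag [-194.  -191.7  109. ] F [ 1.3 -0.5 -2.3] gap 0.49
delta [ 194.9 -146.1    2.9] spin -0.004 j7 0.55 cur 0.271
```

Request:
{"api": "play_rows", "payload": {"deltas": [[[40, -30, 0], 0, 0.3], [[80, -60, 0], 0, 0.3], [[120, -90, 0], 0, 0.3], [[160, -120, 0], 0, 0.3], [[195, -145, 0], 0, 0.3], [[195, -145, 0], 0, 0.3], [[195, -145, 0], 0, 0.3], [[195, -145, 0], 0, 0.3]]}}

```text
time_s: 24.6
tool_pos: [627.5, -80.6, 106.1]
orientation: [[0.964, 0.266, 0.02], [0.267, -0.964, -0.025], [0.013, 0.03, -0.999]]
force: [-0.0, -1.2, -2.2]
finger_gap: 0.493
```

```bash
python3 -c "
from h import *
st();go(1.5,-46.7,68,MAG[2],mag=True)"
```

```text
t 24.6 tcp [627.5 -80.6 106.1] mag [ -0.6 -48.4 106.1] F [-0.  -1.2 -2.2] gap 0.49
delta [ 1.6 -2.8 38.1] spin -0.005 j7 0.12 cur 0.27
```

Request:
{"api": "play_rows", "payload": {"deltas": [[[2, -3, 10], 0, 0.3], [[2, -3, 25], 0, 0.3], [[2, -3, 36], 0, 0.3], [[2, -3, 36], 0, 0.3], [[2, -3, 36], 0, 0.3]]}}

```text
time_s: 25.1
tool_pos: [628.6, -78.3, 69.1]
orientation: [[0.964, 0.266, 0.019], [0.266, -0.964, -0.025], [0.011, 0.029, -1.0]]
force: [-1.0, 0.1, -2.5]
finger_gap: 0.495
```

```bash
python3 -c "
from h import *
st();go(1.5,-46.7,50,MAG[2],mag=True)"
```

```text
t 25.1 tcp [628.6 -78.3  69.1] mag [  1.  -46.6  69.1] F [-1.   0.1 -2.5] gap 0.49
delta [ 0.2 -0.4 19.1] spin -0.005 j7 0.09 cur 0.269
```

Request:
{"api": "play_rows", "payload": {"deltas": [[[0, 0, 4], 0, 0.3], [[0, 0, 8], 0, 0.3], [[0, 0, 8], 0, 0.3]]}}

```text
time_s: 25.4
tool_pos: [629.6, -78.6, 62.3]
orientation: [[0.964, 0.265, 0.02], [0.266, -0.964, -0.025], [0.012, 0.03, -0.999]]
force: [-1.1, -1.0, 1.6]
finger_gap: 0.491
```

Request:
{"api": "play_rows", "payload": {"deltas": [[[0, 0, 0], 0, 0.3], [[0, 0, 0], 0, 0.3]]}}

```text
time_s: 25.6
tool_pos: [630.0, -78.6, 62.5]
orientation: [[0.964, 0.266, 0.021], [0.266, -0.964, -0.025], [0.013, 0.03, -0.999]]
force: [0.5, -0.7, -1.8]
finger_gap: 0.496
```

```bash
python3 - <<'E'
from h import *
st(); print(get_obs()['ft_torque'].round(2))
p=snapshot('side');im=cv2.cvtColor(p['color'],cv2.COLOR_RGB2BGR)
cv2.imwrite('pics/c1.png',cv2.resize(im[175:235,255:335],None,fx=9,fy=9,interpolation=cv2.INTER_CUBIC))
o=get_obs();t=(np.linalg.inv(M(*MAG))@np.r_[o['tool_pos'],1])[:3]
E
sed -n 1,20p pit.py >/dev/null; python3 pit.py | head -4
```

```text
t 25.6 tcp [630.  -78.6  62.5] mag [  2.3 -47.2  62.5] F [ 0.5 -0.7 -1.8] gap 0.5
[ 0.03 -0.11 -0.01]
nominal 0.10973702914001426
[-6.48 -0.12  0.04] 0.07761413843888065
[-6.8   0.53  0.03] 0.07930679982376265
[-0.03  2.65  0.05] 0.088174882629108
```

Request:
{"api": "play_rows", "payload": {"deltas": [[[0, 0.8, 2], 0, 0.3], [[0, 0.8, 5], 0, 0.3], [[0, 0.8, 5], 0, 0.3]]}}

```text
time_s: 26.05
tool_pos: [630.6, -79.4, 61.5]
orientation: [[0.964, 0.266, 0.019], [0.266, -0.964, -0.026], [0.012, 0.03, -0.999]]
force: [-7.4, -0.5, 18.0]
finger_gap: 0.496
```

```bash
python3 -c "
from h import *
st();print(get_obs()['ft_torque'].round(2))"
```

```text
t 26.05 tcp [630.6 -79.4  61.5] mag [  2.7 -48.1  61.5] F [-7.4 -0.5 18. ] gap 0.5
[0.8  2.13 0.31]
```

Request:
{"api": "play_rows", "payload": {"deltas": [[[0, 2, -5], 0, 0.3], [[0, 3, -5], 0, 0.3], [[0, 3, 0], 0, 0.3], [[0, 3, 4], 0, 0.3], [[0, 3, 4], 0, 0.3]]}}

```text
time_s: 26.55
tool_pos: [629.6, -82.5, 55.3]
orientation: [[0.964, 0.265, 0.015], [0.266, -0.964, -0.026], [0.008, 0.029, -1.0]]
force: [-1.1, 0.2, -2.9]
finger_gap: 0.491
```

```bash
python3 -c "
from h import *
st();print(get_obs()['ft_torque'].round(2))"
```

```text
t 26.55 tcp [629.6 -82.5  55.3] mag [  0.9 -50.8  55.3] F [-1.1  0.2 -2.9] gap 0.49
[0.01 0.04 0.01]
```

Request:
{"api": "play_rows", "payload": {"deltas": [[[0, 0, 3], 0, 0.3], [[0, 0, 6], 0, 0.3], [[0, 0, 6], 0, 0.3]]}}

```text
time_s: 26.85
tool_pos: [628.9, -82.6, 48.2]
orientation: [[0.964, 0.266, 0.013], [0.266, -0.964, -0.026], [0.006, 0.028, -1.0]]
force: [-0.1, 0.6, -2.4]
finger_gap: 0.492
```

```bash
python3 -c "
from h import *
st();print(get_obs()['ft_torque'].round(2))"
```

```text
t 26.85 tcp [628.9 -82.6  48.2] mag [  0.2 -50.7  48.2] F [-0.1  0.6 -2.4] gap 0.49
[ 0.07 -0.01  0.05]
```

Free at 48. On down, in small steps.

Request:
{"api": "play_rows", "payload": {"deltas": [[[0.5, 0, 4], 0, 0.3], [[1, 0, 8], 0, 0.3], [[1, 0, 8], 0, 0.3]]}}

```text
time_s: 27.15
tool_pos: [629.4, -82.5, 39.4]
orientation: [[0.964, 0.266, 0.012], [0.266, -0.964, -0.026], [0.005, 0.028, -1.0]]
force: [-0.7, -1.0, -2.9]
finger_gap: 0.494
```

```bash
python3 -c "
from h import *
st();print(get_obs()['ft_torque'].round(2))"
```

```text
t 27.15 tcp [629.4 -82.5  39.4] mag [  0.7 -50.8  39.4] F [-0.7 -1.  -2.9] gap 0.49
[ 0.05  0.03 -0.04]
```

Request:
{"api": "play_rows", "payload": {"deltas": [[[0.5, 0, 4], 0, 0.3], [[1, 0, 8], 0, 0.3], [[1, 0, 8], 0, 0.3]]}}

```text
time_s: 27.45
tool_pos: [629.8, -82.4, 30.5]
orientation: [[0.964, 0.266, 0.01], [0.266, -0.964, -0.025], [0.003, 0.027, -1.0]]
force: [-0.0, -0.9, -2.7]
finger_gap: 0.491
```

```bash
python3 -c "
from h import *
st();print(get_obs()['ft_torque'].round(2))"
```

```text
t 27.45 tcp [629.8 -82.4  30.5] mag [  1.1 -50.8  30.5] F [-0.  -0.9 -2.7] gap 0.49
[0.09 0.02 0.05]
```

Request:
{"api": "play_rows", "payload": {"deltas": [[[0.5, 0, 3], 0, 0.3], [[1, 0, 6], 0, 0.3], [[1, 0, 8], 0, 0.3], [[1, 0, 8], 0, 0.3]]}}

```text
time_s: 27.85
tool_pos: [630.5, -82.3, 22.0]
orientation: [[0.964, 0.266, 0.01], [0.266, -0.964, -0.025], [0.002, 0.027, -1.0]]
force: [0.2, 0.9, -2.3]
finger_gap: 0.499
```

```bash
python3 -c "
from h import *
st();print(get_obs()['ft_torque'].round(2));go(2,-24,22,MAG[2],mag=True)"
```

```text
t 27.85 tcp [630.5 -82.3  22. ] mag [  1.8 -50.9  22. ] F [ 0.2  0.9 -2.3] gap 0.5
[0.08 0.07 0.04]
delta [  0.1 -26.9  -0.7] spin -0.006 j7 0.08 cur 0.269
```

Request:
{"api": "play_rows", "payload": {"deltas": [[[0, 0, 1.5], 0, 0.3], [[0.5, -3, 1.2], 0, 0.3], [[1, -7, 1], 0, 0.3], [[1, -12, 1], 0, 0.3], [[1, -17, 1], 0, 0.3], [[1, -22, 1], 0, 0.3], [[1, -25, 1], 0, 0.3], [[1, -25, 1], 0, 0.3]]}}

```text
time_s: 28.65
tool_pos: [624.7, -56.5, 20.4]
orientation: [[0.964, 0.267, 0.009], [0.267, -0.963, -0.024], [0.003, 0.026, -1.0]]
force: [0.5, 0.5, -2.8]
finger_gap: 0.492
```

```bash
python3 -c "
from h import *
st();print(get_obs()['ft_torque'].round(2))"
```

```text
t 28.65 tcp [624.7 -56.5  20.4] mag [  3.1 -24.5  20.4] F [ 0.5  0.5 -2.8] gap 0.49
[0.01 0.03 0.02]
```

Request:
{"api": "play_rows", "payload": {"deltas": [[[0, 0, 0], 0, 0.7], [[0, 0, 0], 0, 1], [[0, 0, 0], 0, 1], [[0, 0, 0], 0, 1], [[0, 0, -30], 0, 1], [[0, 0, -60], 0, 1], [[0, 0, -80], 0, 1]]}}

```text
time_s: 29.35
tool_pos: [625.1, -54.4, 102.7]
orientation: [[0.964, 0.267, 0.012], [0.267, -0.963, -0.024], [0.005, 0.027, -1.0]]
force: [0.9, 0.5, -0.2]
finger_gap: 0.998
```

```bash
python3 -c "
from h import *
st();go(1,-84,90,MAG[2],mag=True)"
```

```text
t 29.35 tcp [625.1 -54.4 102.7] mag [  4.1 -22.6 102.7] F [ 0.9  0.5 -0.2] gap 1.0
delta [-2.9 61.  14.3] spin -0.004 j7 0.08 cur 0.27
```

Request:
{"api": "play_rows", "payload": {"deltas": [[[-2, 30, 0], 0, 0], [[-5, 60, 5], 0, 0], [[-5, 60, 12], 0, 0], [[-5, 60, 12], 0, 0], [[-5, 60, 12], 0, 0], [[-5, 60, 12], 0, 0]]}}

```text
time_s: 29.95
tool_pos: [636.5, -111.6, 92.3]
orientation: [[0.963, 0.269, 0.012], [0.27, -0.963, -0.023], [0.006, 0.025, -1.0]]
force: [0.1, 0.1, -0.2]
finger_gap: 0.007
```

```bash
python3 -c "
from h import *
st();go(-1,-83,22,MAG[2],mag=True)"
```

```text
t 29.95 tcp [ 636.5 -111.6   92.3] mag [ -0.4 -80.7  92.3] F [ 0.1  0.1 -0.2] gap 0.01
delta [-1.   0.5 70.4] spin -0.002 j7 0.17 cur 0.273
```

Request:
{"api": "play_rows", "payload": {"deltas": [[[-1, 0, 25], 0, 0], [[-1, 0, 45], 0, 0], [[-1, 0, 60], 0, 0], [[-1, 0, 70], 0, 0], [[-1, 0, 70], 0, 0]]}}

```text
time_s: 30.45
tool_pos: [635.2, -112.8, 20.8]
orientation: [[0.963, 0.27, 0.009], [0.27, -0.963, -0.022], [0.003, 0.024, -1.0]]
force: [-0.7, -0.4, -0.0]
finger_gap: 0.003
```

```bash
python3 -c "
from h import *
st();go(2,-30,20,MAG[2],mag=True)"
```

```text
t 30.45 tcp [ 635.2 -112.8   20.8] mag [ -2.  -81.5  20.8] F [-0.7 -0.4 -0. ] gap 0.0
delta [  3.9 -51.5  -0.5] spin -0.001 j7 0.14 cur 0.274
```

Request:
{"api": "play_rows", "payload": {"deltas": [[[2, -7, 0], 0, 0], [[4, -14, 0], 0, 0], [[4, -21, 0], 0, 0], [[4, -28, 0], 0, 0], [[4, -35, 0], 0, 0], [[4, -42, -0.5], 0, 0], [[4, -48, -0.5], 0, 0], [[4, -52, -0.5], 0, 0]]}}

```text
time_s: 31.25
tool_pos: [625.8, -62.0, 21.0]
orientation: [[0.963, 0.27, 0.011], [0.27, -0.962, -0.024], [0.005, 0.026, -1.0]]
force: [1.7, -5.0, 2.5]
finger_gap: 0.0
```

Request:
{"api": "play_rows", "payload": {"deltas": [[[0, -3, 0], 0, 0], [[0, -6, 0], 0, 0], [[0, -6, 0], 0, 0]]}}

```text
time_s: 31.55
tool_pos: [624.1, -55.4, 21.0]
orientation: [[0.963, 0.271, 0.011], [0.271, -0.962, -0.023], [0.005, 0.025, -1.0]]
force: [0.3, -2.9, 2.6]
finger_gap: 0.001
```

```bash
python3 -c "
from h import *
st()"
```

```text
t 31.55 tcp [624.1 -55.4  21. ] mag [  2.9 -23.2  21. ] F [ 0.3 -2.9  2.6] gap 0.0
```

Request:
{"api": "play_rows", "payload": {"deltas": [[[0, -1.5, 0], 0, 0], [[0, -3, 0], 0, 0], [[0, -3, 0], 0, 0]]}}

```text
time_s: 31.85
tool_pos: [623.4, -52.5, 21.0]
orientation: [[0.963, 0.271, 0.012], [0.271, -0.962, -0.023], [0.005, 0.025, -1.0]]
force: [0.9, -4.3, 1.6]
finger_gap: -0.003
```

Request:
{"api": "play_rows", "payload": {"deltas": [[[0, -1.5, 0], 0, 0], [[0, -3, 0], 0, 0], [[0, -3, 0], 0, 0]]}}

```text
time_s: 32.15
tool_pos: [622.6, -49.6, 21.0]
orientation: [[0.963, 0.271, 0.012], [0.271, -0.962, -0.023], [0.005, 0.026, -1.0]]
force: [1.9, -5.0, 1.2]
finger_gap: 0.004
```

```bash
python3 -c "
from h import *
st()"
```

```text
t 32.15 tcp [622.6 -49.6  21. ] mag [  3.1 -17.3  21. ] F [ 1.9 -5.   1.2] gap 0.0
```

Request:
{"api": "play_rows", "payload": {"deltas": [[[0, -1.5, 0], 0, 0], [[0, -3, 0], 0, 0], [[0, -3, 0], 0, 0]]}}

```text
time_s: 32.45
tool_pos: [622.4, -48.9, 21.1]
orientation: [[0.963, 0.27, 0.013], [0.27, -0.963, -0.026], [0.005, 0.028, -1.0]]
force: [2.4, -5.8, 0.1]
finger_gap: -0.003
```

Request:
{"api": "play_rows", "payload": {"deltas": [[[0, -1, 0], 0, 0], [[0, -2, 0], 0, 0], [[0, -2, 0], 0, 0]]}}

```text
time_s: 32.75
tool_pos: [622.4, -48.9, 21.1]
orientation: [[0.963, 0.268, 0.014], [0.269, -0.963, -0.028], [0.006, 0.03, -1.0]]
force: [2.0, -7.5, 2.0]
finger_gap: 0.004
```

```bash
cat > chk.py <<'E'
from h import *
st();p=snapshot('top');h=cv2.cvtColor(p['color'],cv2.COLOR_RGB2HSV);inv=np.linalg.inv(M(*MAG))
# rectify lane at z=48 : rows = mag x, cols = mag y
def rect(z,name,x=(-40,40),y=(-100,170),s=2.5,cam=p):
    xs=np.arange(x[1],x[0],-1/s);ys=np.arange(y[0],y[1],1/s)
    pts=np.array([[proj(cam,(M(*MAG)@[a,b,z,1])[:3]) for b in (y[0],y[1])] for a in (x[1],x[0])]).reshape(-1,2).astype(np.float32)
    H=cv2.getPerspectiveTransform(np.array([[0,0],[len(ys),0],[0,len(xs)],[len(ys),len(xs)]],np.float32),pts)
    return cv2.warpPerspective(cam['color'],H,(len(ys),len(xs)),flags=cv2.WARP_INVERSE_MAP|cv2.INTER_CUBIC)
im=rect(48,'top');hh=cv2.cvtColor(im,cv2.COLOR_RGB2HSV)
row=hh[int((40-8)*2.5)]  # x=+8
print('y: rgb along x=-8');r=im[int((40+8)*2.5)]
print([(int(-100+i/2.5),r[i].tolist()) for i in range(0,len(r),12)])
for q in('cart_blue_center','cart_rust_center'):
    o=outline_of(p,q)
    if o:
        v,u=np.nonzero(o[0]['pixels']);P=np.array([(inv@np.r_[atz(p,a,b,48),1])[:2] for a,b in zip(u,v)]);print(q,round(o[0]['confidence'],2),P.min(0).round(0),P.max(0).round(0))
cv2.imwrite('pics/rect.png',cv2.cvtColor(im,cv2.COLOR_RGB2BGR))
E
python3 chk.py
```

```text
t 32.75 tcp [622.4 -48.9  21.1] mag [  3.  -16.6  21.1] F [ 2.  -7.5  2. ] gap 0.0
y: rgb along x=-8
[(-100, [84, 96, 99]), (-95, [87, 97, 102]), (-90, [94, 104, 111]), (-85, [101, 114, 119]), (-80, [107, 121, 126]), (-76, [113, 128, 133]), (-71, [118, 133, 139]), (-66, [122, 139, 144]), (-61, [127, 144, 150]), (-56, [128, 144, 151]), (-52, [133, 150, 156]), (-47, [134, 152, 158]), (-42, [136, 153, 160]), (-37, [137, 154, 161]), (-32, [136, 154, 161]), (-28, [137, 154, 161]), (-23, [134, 153, 159]), (-18, [135, 152, 158]), (-13, [133, 150, 156]), (-8, [130, 147, 154]), (-4, [124, 140, 146]), (0, [118, 133, 139]), (5, [123, 132, 133]), (10, [127, 125, 120]), (15, [160, 114, 102]), (20, [166, 117, 103]), (24, [167, 118, 105]), (29, [166, 115, 101]), (34, [168, 119, 106]), (39, [164, 111, 98]), (44, [167, 117, 103]), (48, [167, 118, 104]), (53, [166, 117, 104]), (58, [115, 106, 102]), (63, [101, 104, 102]), (68, [125, 109, 103]), (72, [168, 117, 101]), (77, [115, 107, 129]), (82, [97, 109, 141]), (87, [101, 104, 107]), (92, [102, 105, 102]), (96, [100, 107, 123]), (101, [99, 111, 145]), (106, [99, 112, 145]), (111, [98, 110, 144]), (116, [99, 111, 145]), (120, [91, 104, 141]), (125, [96, 109, 143]), (130, [99, 111, 145]), (135, [97, 109, 143]), (140, [99, 108, 133]), (144, [101, 103, 101]), (149, [101, 103, 99]), (154, [91, 104, 134]), (159, [199, 196, 199]), (164, [243, 241, 235]), (168, [155, 151, 144])]
cart_rust_center 0.68 [-111.   -2.] [ 38. 168.]
```

Request:
{"api": "play_rows", "payload": {"deltas": [[[0, -3, 0], 0, 0], [[0, -6, 0], 0, 0], [[0, -8, 0], 0, 0], [[0, -8, 0], 0, 0], [[0, -8, 0], 0, 0]]}}

```text
time_s: 33.4
tool_pos: [622.3, -48.9, 21.3]
orientation: [[0.964, 0.264, 0.018], [0.264, -0.964, -0.035], [0.008, 0.039, -0.999]]
force: [5.5, -12.7, -0.5]
finger_gap: 0.002
```

```bash
cat > edge.py <<'E'
from chk import *
for x in(-8,0,14):
    r=im[int((40-x)*2.5)].astype(int);d=r[:,0]-r[:,2]
    k=np.arange(len(r))/2.5-100
    # red->blue boundary
    s=[round(float(k[i]),1) for i in range(1,len(r)) if (d[i-1]>0)!=(d[i]>0) and k[i]>0]
    print(x,'sign changes',s)
E
python3 edge.py | grep -v rgb | cut -c1-200
```

```text
t 33.4 tcp [622.3 -48.9  21.3] mag [  3.  -16.6  21.3] F [  5.5 -12.7  -0.5] gap 0.0
[(-100, [83, 93, 97]), (-95, [83, 94, 99]), (-90, [89, 98, 103]), (-85, [96, 107, 111]), (-80, [103, 115, 120]), (-76, [110, 124, 128]), (-71, [115, 128, 135]), (-66, [119, 134, 139]), (-61, [123, 139
-8 sign changes [11.2, 60.4, 66.4, 77.2, 89.6, 91.2, 92.0, 94.8, 148.8, 150.4, 159.6]
0 sign changes [11.2, 60.8, 66.4, 77.2, 111.6, 126.4, 159.6]
14 sign changes [16.8, 60.0, 66.0, 77.2, 89.2, 90.0, 92.4, 94.0, 111.2, 127.2, 148.4, 150.0, 159.6]
```

Request:
{"api": "play_rows", "payload": {"deltas": [[[0, 6, 0], 0, 0], [[0, 14, 0], 0, 0], [[0, 16, -25], 0, 0], [[0, 16, -65], 0, 0], [[0, 16, -95], 0, 0], [[0, 16, -95], 0, 0]]}}

```text
time_s: 34.15
tool_pos: [628.5, -57.4, 121.9]
orientation: [[0.963, 0.266, 0.027], [0.267, -0.963, -0.033], [0.017, 0.039, -0.999]]
force: [1.2, -0.3, 0.4]
finger_gap: 0.002
```

```bash
python3 -c "
from h import *
st();go(-85,72,90,MAG[2],mag=True)"
```

```text
t 34.15 tcp [628.5 -57.4 121.9] mag [  6.5 -26.4 121.9] F [ 1.2 -0.3  0.4] gap 0.0
delta [-92.5 -99.1  26.6] spin -0.004 j7 0.08 cur 0.271
```

Request:
{"api": "play_rows", "payload": {"deltas": [[[-40, -40, 0], 0, 0], [[-75, -80, 5], 0, 0], [[-92, -99, 20], 0, 0], [[-92, -99, 27], 0, 0], [[-92, -99, 27], 0, 0], [[-92, -99, 27], 0, 0]]}}

```text
time_s: 34.75
tool_pos: [514.8, 12.6, 89.4]
orientation: [[0.963, 0.267, 0.027], [0.267, -0.963, -0.032], [0.017, 0.038, -0.999]]
force: [0.9, 0.1, -0.4]
finger_gap: -0.004
```

```bash
python3 -c "
from h import *
st();go(-85,72,73,MAG[2],mag=True)"
```

```text
t 34.75 tcp [514.8  12.6  89.4] mag [-83.8  71.9  89.4] F [ 0.9  0.1 -0.4] gap -0.0
delta [-1.5 -0.7 16.4] spin -0.004 j7 -0.06 cur 0.271
```

Request:
{"api": "play_rows", "payload": {"deltas": [[[-1.5, 0, 12], 0, 0], [[-1.5, 0, 17], 0, 0], [[-1.5, 0, 19], 0, 0], [[-1.5, 0, 19], 0, 0]]}}

```text
time_s: 35.15
tool_pos: [514.7, 10.9, 71.6]
orientation: [[0.964, 0.265, 0.026], [0.266, -0.963, -0.033], [0.016, 0.039, -0.999]]
force: [-3.5, -1.1, 11.2]
finger_gap: -0.002
```

```bash
python3 -c "
from h import *
st()"
```

```text
t 35.15 tcp [514.7  10.9  71.6] mag [-84.4  70.2  71.6] F [-3.5 -1.1 11.2] gap -0.0
```

Request:
{"api": "play_rows", "payload": {"deltas": [[[0, -3, 1.2], 0, 0], [[0, -8, 1.0], 0, 0], [[0, -13, 0.8], 0, 0], [[0, -18, 0.6], 0, 0], [[0, -23, 0.4], 0, 0], [[0, -23, 0.4], 0, 0]]}}

```text
time_s: 35.75
tool_pos: [509.1, 30.4, 71.6]
orientation: [[0.964, 0.263, 0.025], [0.264, -0.964, -0.037], [0.014, 0.042, -0.999]]
force: [-3.9, -3.5, 11.6]
finger_gap: -0.003
```

```bash
cat > jaw.py <<'E'
from h import *
st();inv=np.linalg.inv(M(*MAG))
for cam in('top','side'):
    p=snapshot(cam);h=cv2.cvtColor(p['color'],cv2.COLOR_RGB2HSV)
    save(p,'j_%s_%.1f.png'%(cam,get_obs()['time_s']))
    m=cv2.inRange(h,(12,60,70),(30,255,255));v,u=np.nonzero(m)
    P=np.array([(inv@np.r_[atz(p,x,y,46),1])[:2] for x,y in zip(u,v)])
    P=P[(P[:,0]>-45)&(P[:,0]<0)&(P[:,1]>15)&(P[:,1]<155)]
    bins=[P[(P[:,1]>=y)&(P[:,1]<y+10),0] for y in range(15,155,10)]
    print(cam,'jaw x by y-bin (min,max):',[(q.min().round(1),q.max().round(1),len(q)) for q in bins if len(q)>3])
E
python3 jaw.py
```

```text
t 35.75 tcp [509.1  30.4  71.6] mag [-84.5  90.5  71.6] F [-3.9 -3.5 11.6] gap -0.0
top jaw x by y-bin (min,max): [(np.float64(-29.2), np.float64(-18.7), 15), (np.float64(-29.6), np.float64(-18.4), 16), (np.float64(-29.3), np.float64(-18.1), 16)]
side jaw x by y-bin (min,max): [(np.float64(-35.5), np.float64(-20.7), 12), (np.float64(-39.2), np.float64(-21.7), 11), (np.float64(-39.6), np.float64(-0.1), 13), (np.float64(-40.4), np.float64(-20.3), 16), (np.float64(-40.8), np.float64(-21.3), 14), (np.float64(-33.3), np.float64(-19.5), 11), (np.float64(-31.8), np.float64(-20.4), 10), (np.float64(-32.6), np.float64(-21.4), 10), (np.float64(-33.4), np.float64(-20.0), 11), (np.float64(-33.8), np.float64(-20.5), 11), (np.float64(-32.4), np.float64(-21.4), 10), (np.float64(-33.2), np.float64(-22.3), 10), (np.float64(-34.0), np.float64(-20.6), 12)]
```

Request:
{"api": "play_rows", "payload": {"deltas": [[[0, 0, -8], 0, 0], [[0, 12, -8], 0, 0], [[0, 21, -6], 0, 0], [[0, 21, 0], 0, 0], [[0, 20, 2], 0, 0], [[0, 13, 1.8], 0, 0], [[0, 6, 1.5], 0, 0], [[0, -1, 1.2], 0, 0]]}}

```text
time_s: 36.65
tool_pos: [509.8, 28.1, 71.7]
orientation: [[0.965, 0.26, 0.025], [0.261, -0.964, -0.042], [0.013, 0.047, -0.999]]
force: [-2.7, -4.9, 11.5]
finger_gap: 0.001
```

```bash
python3 jaw.py | sed 's/np.float64//g'
```

```text
t 36.65 tcp [509.8  28.1  71.7] mag [-84.5  88.1  71.7] F [-2.7 -4.9 11.5] gap 0.0
top jaw x by y-bin (min,max): [((-26.6), (-16.5), 14), ((-27.0), (-15.8), 17), ((-26.7), (-16.7), 15), ((-21.1), (-18.5), 5)]
side jaw x by y-bin (min,max): [((-32.6), (-17.9), 12), ((-36.3), (-18.9), 9), ((-36.8), (-0.1), 13), ((-37.6), (-17.5), 16), ((-35.2), (-18.5), 13), ((-30.5), (-16.7), 11), ((-29.1), (-17.7), 10), ((-29.9), (-18.6), 10), ((-30.8), (-19.6), 10), ((-31.2), (-17.8), 11), ((-29.8), (-18.8), 10), ((-30.6), (-19.7), 10), ((-31.4), (-18.4), 10)]
```

Request:
{"api": "play_rows", "payload": {"deltas": [[[0, 0, -8], 0, 0], [[0, 10, -8], 0, 0], [[0, 18, -6], 0, 0], [[0, 19, 0], 0, 0], [[0, 18, 2], 0, 0], [[0, 11, 1.8], 0, 0], [[0, 4, 1.5], 0, 0], [[0, -4, 1.1], 0, 0]]}}

```text
time_s: 37.55
tool_pos: [509.1, 29.9, 71.6]
orientation: [[0.966, 0.259, 0.024], [0.26, -0.965, -0.045], [0.012, 0.05, -0.999]]
force: [-1.9, -5.0, 10.7]
finger_gap: -0.003
```

```bash
python3 jaw.py | sed 's/np.float64//g'
```

```text
t 37.55 tcp [509.1  29.9  71.6] mag [-84.7  90.1  71.6] F [-1.9 -5.  10.7] gap -0.0
top jaw x by y-bin (min,max): [((-24.0), (-13.9), 14), ((-23.7), (-14.3), 14), ((-24.1), (-14.1), 15), ((-23.8), (-15.2), 8), ((-18.0), (-16.1), 4), ((-20.3), (-15.8), 7), ((-20.8), (-16.3), 7), ((-19.3), (-15.3), 5)]
side jaw x by y-bin (min,max): [((-32.6), (-15.0), 14), ((-33.5), (-16.0), 9), ((-33.9), (-16.5), 12), ((-34.8), (-14.7), 16), ((-32.4), (-15.7), 13), ((-28.2), (-16.7), 10), ((-26.3), (-17.7), 8), ((-27.2), (-15.9), 10), ((-28.1), (-16.9), 10), ((-26.3), (-17.8), 8), ((-27.1), (-16.1), 10), ((-28.0), (-17.1), 10), ((-28.8), (-15.8), 11)]
```

Request:
{"api": "play_rows", "payload": {"deltas": [[[0, 0, -8], 0, 0], [[0, 10, -8], 0, 0], [[0, 20, -6], 0, 0], [[0, 20, 0], 0, 0], [[0, 19, 2.2], 0, 0], [[0, 12, 2], 0, 0], [[0, 5, 1.7], 0, 0], [[0, -4, 1.2], 0, 0]]}}

```text
time_s: 38.45
tool_pos: [511.0, 31.1, 71.6]
orientation: [[0.966, 0.257, 0.029], [0.258, -0.965, -0.048], [0.016, 0.054, -0.998]]
force: [0.6, -4.2, 5.1]
finger_gap: -0.0
```

```bash
python3 jaw.py | sed 's/np.float64//g'
```

```text
t 38.45 tcp [511.   31.1  71.6] mag [-82.5  90.7  71.6] F [ 0.6 -4.2  5.1] gap -0.0
top jaw x by y-bin (min,max): [((-23.2), (-13.9), 13), ((-23.7), (-13.2), 16), ((-23.4), (-14.1), 14), ((-23.8), (-13.8), 12), ((-18.5), (-15.8), 4), ((-20.1), (-16.3), 6), ((-19.3), (-15.3), 6)]
side jaw x by y-bin (min,max): [((-32.2), (-15.0), 13), ((-30.7), (-1.2), 8), ((-33.9), (-2.4), 13), ((-34.8), (-15.2), 15), ((-32.4), (-15.7), 13), ((-27.7), (-16.7), 9), ((-26.3), (-17.7), 8), ((-27.2), (-15.9), 10), ((-28.1), (-16.9), 10), ((-28.5), (-17.8), 9), ((-27.1), (-16.1), 10), ((-28.0), (-17.1), 10), ((-28.8), (-15.8), 11)]
```

Request:
{"api": "play_rows", "payload": {"deltas": [[[-1, 0, -8], 0, 0], [[-2, 10, -8], 0, 0], [[-2, 20, -6], 0, 0], [[-2, 20, 0], 0, 0], [[-2, 19, 3], 0, 0], [[-2, 12, 2.8], 0, 0], [[-2, 5, 2.5], 0, 0], [[-2, 0, 2.2], 0, 0]]}}

```text
time_s: 39.35
tool_pos: [512.2, 28.2, 71.7]
orientation: [[0.966, 0.256, 0.035], [0.258, -0.965, -0.052], [0.02, 0.059, -0.998]]
force: [1.7, -6.6, 11.0]
finger_gap: -0.003
```

```bash
python3 jaw.py | sed 's/np.float64//g'
```

```text
t 39.35 tcp [512.2  28.2  71.7] mag [-82.1  87.5  71.7] F [ 1.7 -6.6 11. ] gap -0.0
top jaw x by y-bin (min,max): [((-24.0), (-13.9), 14), ((-23.7), (-13.2), 16), ((-23.4), (-14.1), 14), ((-23.8), (-13.3), 11), ((-18.7), (-16.1), 5), ((-20.3), (-15.8), 7), ((-22.7), (-16.3), 9), ((-19.3), (-15.3), 6)]
side jaw x by y-bin (min,max): [((-29.8), (-15.0), 12), ((-33.5), (-1.2), 9), ((-33.9), (-2.4), 13), ((-34.8), (-15.2), 15), ((-32.4), (-15.7), 13), ((-27.7), (-16.7), 9), ((-26.3), (-15.4), 9), ((-27.2), (-15.9), 10), ((-28.1), (-16.9), 10), ((-26.3), (-17.8), 8), ((-27.1), (-16.1), 10), ((-28.0), (-17.1), 10), ((-28.4), (-15.8), 10)]
```

Request:
{"api": "play_rows", "payload": {"deltas": [[[0, 0, -20], 0, 0], [[0, 0, -60], 0, 0], [[0, 0, -110], 0, 0], [[-50, 40, -120], 0, 0], [[-80, 80, -120], 0, 0], [[-80, 120, -120], 0, 0], [[-80, 160, -120], 0, 0], [[-80, 160, -120], 0, 0]]}}

```text
time_s: 40.25
tool_pos: [471.4, -146.9, 198.7]
orientation: [[0.968, 0.247, 0.035], [0.248, -0.967, -0.054], [0.02, 0.061, -0.998]]
force: [0.7, -0.4, -0.1]
finger_gap: -0.002
```

```bash
python3 edge.py | cut -c1-160; python3 jaw.py | sed 's/np.float64//g'; python3 - <<'E'
from h import *
A0=cv2.imread('pics/top0.png');S0=cv2.imread('pics/side0.png')
p=snapshot('top');q=snapshot('side');A=cv2.cvtColor(p['color'],cv2.COLOR_RGB2BGR);S=cv2.cvtColor(q['color'],cv2.COLOR_RGB2BGR)
f=lambda a,r,c,n,m:cv2.resize(a[r:r+n,c:c+m],(400,300),interpolation=cv2.INTER_CUBIC)
cv2.imwrite('pics/final.png',np.vstack([np.hstack([f(A0,150,240,105,140),f(A,150,240,105,140)]),np.hstack([f(S0,170,240,75,100),f(S,170,240,75,100)])]))
for n in('brayer_blue_center','cart_green_center','ink_tin_center','brayer_red_center','spray_green_center','spray_clear_center'):
    r=outline_of(p,n);print(n,r[0]['box'] if r else None)
E
```

```text
t 40.25 tcp [ 471.4 -146.9  198.7] mag [-168.9  -69.9  198.7] F [ 0.7 -0.4 -0.1] gap -0.0
y: rgb along x=-8
[(-100, [149, 147, 142]), (-95, [163, 161, 156]), (-90, [161, 160, 155]), (-85, [164, 162, 156]), (-80, [161, 159, 155]), (-76, [161, 160, 154]), (-71, [163, 16
cart_blue_center 0.7 [-110. -104.] [ 38. 167.]
-8 sign changes [60.4, 66.4, 77.2, 89.2, 90.4, 92.0, 94.4, 149.2, 150.4, 159.6]
0 sign changes [60.8, 66.0, 77.6, 112.0, 126.4, 149.6, 150.0, 159.6]
14 sign changes [60.4, 66.0, 77.2, 88.8, 90.4, 92.4, 93.6, 111.2, 127.6, 144.8, 146.8, 148.0, 150.0, 160.0]
t 40.4 tcp [ 471.2 -138.5  197.9] mag [-166.8  -61.8  197.9] F [-0.4  0.  -0.6] gap 0.0
top jaw x by y-bin (min,max): [((-24.0), (-13.9), 14), ((-23.7), (-13.6), 15), ((-24.1), (-14.1), 15), ((-23.8), (-13.3), 15), ((-23.5), (-13.0), 14), ((-24.0), (-13.9), 14), ((-23.7), (-15.8), 12), ((-24.1), (-14.8), 14), ((-23.8), (-15.2), 12), ((-24.3), (-15.7), 13), ((-24.0), (-15.4), 13), ((-23.7), (-15.8), 12), ((-24.1), (-16.3), 11), ((-23.8), (-15.3), 13)]
side jaw x by y-bin (min,max): [((-32.6), (-15.0), 14), ((-33.5), (-1.2), 10), ((-33.9), (-2.4), 13), ((-34.8), (-15.2), 15), ((-32.4), (-15.7), 13), ((-28.2), (-16.7), 10), ((-28.6), (-15.4), 10), ((-27.2), (-15.9), 10), ((-28.1), (-16.9), 10), ((-26.3), (-17.8), 8), ((-27.1), (-16.1), 10), ((-28.0), (-17.1), 10), ((-28.4), (-15.8), 10)]
brayer_blue_center [331.7, 153.6, 59.8, 55.6]
cart_green_center [154.6, 272.0, 38.0, 21.1]
ink_tin_center [403.8, 214.3, 27.5, 23.2]
brayer_red_center [121.3, 181.7, 54.7, 57.9]
spray_green_center [275.6, 114.8, 28.8, 55.8]
spray_clear_center [212.9, 123.3, 30.9, 53.7]
```

View pics/final.png

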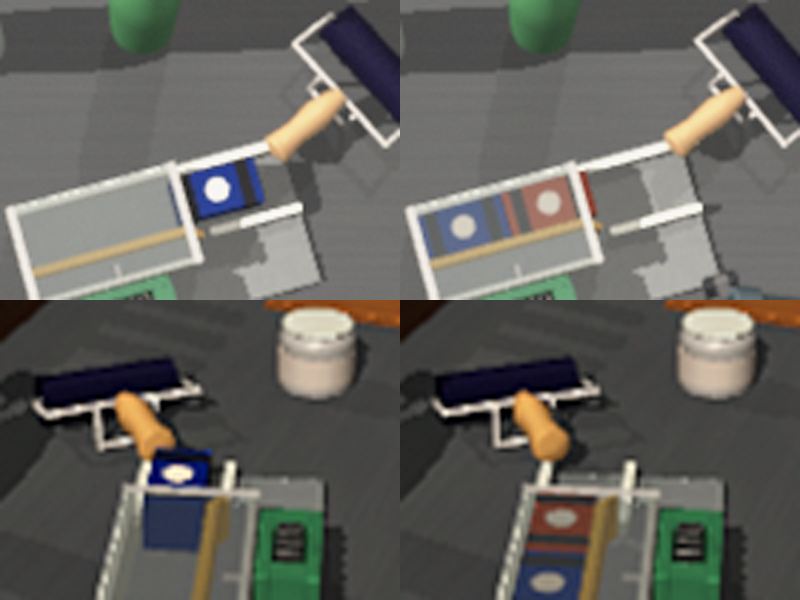

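```bash
python3 -c "
from h import *
print(close_job())"
```

```text
the job is handed in; nothing more can be done
None
```

The job is handed in after about 40 s of the allowed 72 s. Both cartridges are seated in the magazine, blue first and then red, and the brass jaw is closed on them.

**Last checks**
- **Cartridges:** the top picture shows blue against the closed end and red against blue. The join measures about y = 77 mm against 76 mm nominal, and the blue disc about 119 mm against 118 mm. The last push, at about 14 N, moved nothing.
- **Jaw:** I turned it only with the wheel, in five strokes. It moved about 8.4 mm in the images, from roughly 5.6 to 14 mm of travel. It did not move in the last two strokes; in the last the fingertip slipped with the drag up at about 7 N. I have no direct reading of the wheel or jaw angle.
- **Other items:** the green cartridge, ink tin, both brayers and both spray bottles show no shift I can detect.

**What went wrong on the way**
- **Handle hit:** the dark brayer's handle overhangs the outer end of the apron. On the first try at lowering the red cartridge, it landed on what I believe was that handle. The wrist force reached about 52 N and the cartridge tilted in the grip. By the before-and-after pictures the brayer moved no more than about 2 mm, but I can't rule out a smaller shift.
- **Mouth hit:** the second attempt touched the magazine at the mouth with about 10–15 N, and the cartridge tilted again. The third also touched there first, at about 20 N.
- **Recovery:** after each tilt I set the red cartridge down flat on the free table and gripped it again. The third attempt went in after I moved it back about 3 mm.
- **Camera disagreement:** the two cameras differed by about 5.5 mm along y. I settled the final positions by contact force.

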